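# Load the baking-powder tins into the gravity-feed rack

### The arm

A 6-joint arm with a two-finger parallel gripper is mounted at the origin on the work surface. World frame = base frame: x ahead of the robot, y to its left, z up, the work surface at z = 0. Lengths are in m, angles in rad, forces in N, time in s.
With the tool pointing down it reaches from about 0.225 to 0.875 m from the base axis. Payload 3.4 kg.
Tool frame: the origin (TCP) lies at the very end of the fingers, on their centre line; the grasp point (between the pads) lies behind it (manip.tcp_to_grasp is the z of the grasp point in the tool frame, in m); z points along the fingers, y is the direction in which the jaws open and shut (so a half turn about z gives the same grasp; the last joint's range is limited). The gripper opens to 85 mm and grips with 20 to 120 N. Pads are 22 mm wide; open, the fingers measure 114 mm over their backs; the gripper's body (76 mm by 85 mm) begins 54 mm behind the grasp point. The pads swing forward as they close: fully open they stand 13 mm farther back than shut.
Start: joints at [-1.273, 0.276, 1.505, -0, 1.361, -0.121], TCP at [0.234, -0.525, 0.231] pointing down, gripper open.
Joint ranges: [-2.89, 2.89], [-0.75, 2.08], [0.22, 2.7], [-1.18, 4.32], [0.11, 2.71], [-2.7, 2.7]. Speed limits (rad/s): [2.57, 2.57, 3.14, 3.14, 3.14, 3.14].

### API

Orientations are given as a unit quaternion [w, x, y, z].
In Python, from rig import manip, eyes gives the robot as it stands.
- The arm moves only by the tool servo_tool, never from a script. Its argument "increments" is a list of rows, each an object with "slide": the shift along the tool's x, y, z in m, a list of three; "spin": the turn about the tool's z in degrees. A call has 1 to 8 rows; each row shifts and turns the commanded pose from where the row before left it, along the tool's axes as they then stand; what a row does not reach is not made up. A row lasts 1/10 s, in which the tool goes at most 50 mm and 8.59 degrees, less where a joint would pass 70% of its speed; a pose out of reach is approached as far as the arm can. A call is refused whole if a number of a shift passes 0.05 or a number of a turn 8.59, either way. A call with a gripper value outside its range is refused whole. "hand" is the opening, from 0 (shut) to 1 (fully open), set as the call begins (left out, the last holds). The fingers move at their own pace and stop on an object; "newtons" is the grip in N (left out, the last holds). Time passes only in rows, so rows that do not move let the fingers close. It gives the time, the measured TCP pose, the force and the opening at its end, in the units of the state.
- manip.get_state(): the state, without advancing time (a new reading comes with each control period).
- eyes.get_image(name): name is "scene" or "top"; returns the picture (384x512x3 uint8, blue, green, red); there is no depth.
- eyes.calibration(name): a dict with "fx", "fy", "cx", "cy" (pixels), "rvec" (rotation vector, rad) and "tvec" (3), from world to camera coordinates, as OpenCV has them. Camera axes: x right, y down, z forward; pixel columns grow to the right and rows downward; lengths in m; the calibration is good to about 2 mm. A picture is of the moment at which its call begins. calibration takes no time and is no camera call.
- manip.sign_off(): hands the job in, once; it reports no verdict.
The state is a dict: "clock": time; "qpos": joint angles; "qd": joint speeds; "effort": joint torques, N m; "position": TCP position; "ee_rot": TCP orientation; "contact_force": force on the tool from outside, world axes, zero at the start; "moment": the same for the moment, N m; "width": finger opening in m.
Only numpy, scipy, OpenCV 4.12 (cv2) and the standard library are available. Lean on these libraries where they do the work, as an engineer would, in place of code of your own. Each camera call takes 0.05 s, during which the arm holds its last target.

### The job

Two tins stand on the bakery table. First lay both on their sides in the baguette pan, one in each trough, and let go of them. Then take them up again one at a time and load them, lying across the chute, through the open rear of the sloping tin rack so that they roll down and the fat tin will come out first: the fat tin at the front stop, then the slim tin right behind it. Leave the bowl, the jar and the bun where they are.

Things in the scene. Friction and masses are not known exactly. Their poses are not given: they have to be found in the camera images.
- fat_tin_center (a point): the fat tin: a closed metal cylinder with a plain paper band, 64 mm in diameter and 100 mm long, about 0.3 kg. The point is its centre, 50 mm from either end. Its z axis runs along the tin; it starts standing upright on the table. It rolls freely when lying.
- slim_tin_center (a point): the slim tin: the same make, 50 mm in diameter and 100 mm long, about 0.2 kg. The point is its centre, 50 mm from either end; its z axis runs along the tin. It starts standing upright, some 120 mm or more from the fat tin; which of the two stands nearer the robot changes.
- pan: dark steel baguette pan, fixed, 226 mm along its x and 200 mm along its y, 16 mm high at the end rims. Origin: centre of its underside, on the table. It has two shallow V troughs 105 mm apart, both running along its y axis.
- trough_near (a point): bottom line of the pan's trough on its -x side, at mid length, 5 mm above the table. The trough is a V, 48 mm wide, its sides rising 20 degrees to 9 mm above this line, 200 mm long, along the pan's y axis. A lying fat tin has its centre 34 mm above this point, the slim one 27 mm.
- trough_far (a point): the same for the trough on the pan's +x side, 105 mm from the other.
- rack: aluminium gravity-feed tin rack, fixed, 233 mm long, 147 mm wide over its flared guides. Origin: centre of its underside. Its chute, 112 mm wide inside, smooth-walled, falls 15 degrees to the rack's -x, to a stop lip 110 mm from the origin; rear wall at x = +115 mm. Tins lie along its y and roll. Two cover bars cross it at x = -90 and -44 mm, 77 mm above the chute floor; open behind them.
- rack_load (a point): point on the chute floor amid the loading opening, 40 mm to +x of the rack's origin, 62 mm above the table. Axes as the rack's. A tin let go here just off the floor rolls to the front. Rear wall 75 mm behind, its top 29 mm above the floor there; nearer cover bar 84 mm ahead. Side walls are 48 mm high, their guides flare out another 22 mm.
- rack_front (a point): foot of the stop lip at the front end of the chute, on the chute floor, 22 mm above the table; axes as the rack's. The lip's top is 29 mm higher. A fat tin at the stop has its centre 32 mm to +x of this point, the slim tin behind it about 88 mm.
- bowl: steel bowl, 130 mm across, 60 mm high; bystander, not to be moved. Origin: centre of its underside.
- jar: glass jar with a lid, 68 mm across, 100 mm high; bystander. Origin: centre of its underside.
- bun: a round bun, 94 mm across, 51 mm high; bystander. Origin: centre of its underside.
Things that resemble listed ones, but are neither listed nor needed, are in the scene too. Leave any blue look-alike of the part that bears slim_tin_center alone.

How it is judged:
By the outcome, as a careful person would: the job done as asked, in the order asked, and still so for the second after the job is handed in, with the robot touching nothing.
It also fails if it takes over 72 s, if anything falls off the work surface, if the arm or the gripper's body presses on something with over 40 N, if the wrist force passes 120 N, or if a joint passes its speed limit or range.

## Working session

There is one attempt and no reset: what is moved stays moved. The work goes in short steps, Python scripts to look and compute and a tool call to move; the robot and the scene stay as the last step left them, time stands still between calls to the robot, and variables do not carry over. Pictures are saved under pics/ and viewed, and the job is handed in when it is done.

Besides the shell and the picture viewer there is one more tool, called after "Call:" as name(argument=value, ...) on one line, values as JSON. servo_tool: Moves the arm, as the interface text tells. Its arguments: {"type":"object","properties":{"increments":{"type":"array","items":{"type":"object","properties":{"slide":{"type":"array","items":{"type":"number"}},"spin":{"type":"number"}}}},"hand":{"type":"number"},"newtons":{"type":"number"}},"required":["increments"]}

```bash
ls; mkdir -p pics
python3 - <<'E'
from rig import manip, eyes
import cv2
for n in("scene","top"):
    cv2.imwrite(f"pics/{n}0.png",eyes.get_image(n)); print(n,eyes.calibration(n))
print(manip.get_state(), manip.tcp_to_grasp)
E
```

```text
pics
scene {'fx': 355.2536595832002, 'fy': 355.2536595832002, 'cx': 253.55254699607622, 'cy': 190.9762117948917, 'rvec': array([ 2.20165433,  0.79745726, -0.33087535]), 'tvec': array([-0.45931263, -0.18438582,  1.20131967])}
top {'fx': 350.68407442482896, 'fy': 350.68407442482896, 'cx': 263.8035098533437, 'cy': 193.41901671548047, 'rvec': array([ 2.12899814, -2.17175362,  0.15347794]), 'tvec': array([0.04107607, 0.60846821, 0.8798286 ])}
{'clock': 0.1, 'qpos': array([-1.27299877e+00,  2.76537751e-01,  1.50601091e+00, -1.59576985e-05,
        1.36072992e+00, -1.21038256e-01]), 'qd': array([-0.00096225, -0.00164993, -0.00314409,  0.00108041,  0.00064497,
       -0.00043363]), 'effort': array([ 8.48168329e-04, -4.17700303e+01, -2.46406424e+01, -1.25505726e-04,
        5.97561986e-03, -1.28976544e-05]), 'position': array([ 0.23367773, -0.52484667,  0.23052107]), 'ee_rot': array([-8.38982982e-04,  9.78151398e-01,  2.07892118e-01, -8.21753003e-05]), 'contact_force': array([-0.26524146, -0.16769362, -0.22097846]), 'moment': array([-0.01880134,  0.00179901,  0.00115715]), 'width': 0.08518512220738661} -0.0187
```

View pics/scene0.png

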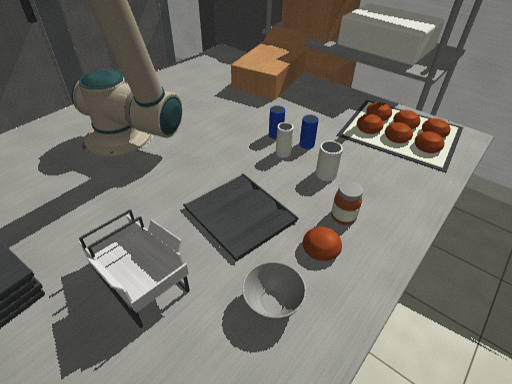

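View pics/top0.png

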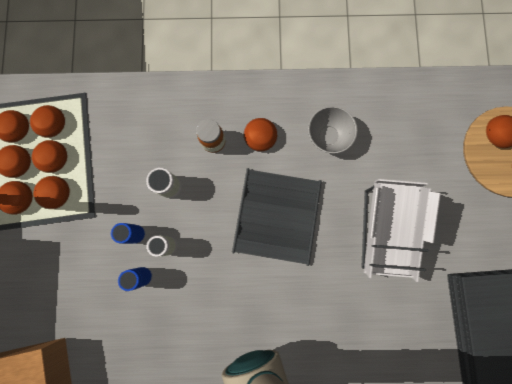

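```bash
cat > h.py <<'E'
import numpy as np, cv2
from rig import manip, eyes
def cal(n):
    c=eyes.calibration(n); K=np.array([[c['fx'],0,c['cx']],[0,c['fy'],c['cy']],[0,0,1]])
    return K,np.array(c['rvec'],float),np.array(c['tvec'],float)
def proj(n,P):
    K,r,t=cal(n); return cv2.projectPoints(np.array(P,float).reshape(-1,3),r,t,K,None)[0].reshape(-1,2)
def ray(n,uv,z):
    K,r,t=cal(n); R=cv2.Rodrigues(r)[0]; uv=np.array(uv,float).reshape(-1,2)
    d=(R.T@np.linalg.inv(K)@np.c_[uv,np.ones(len(uv))].T).T; o=-R.T@t
    return o+d*((z-o[2])/d[:,2])[:,None]
def crop(im,x0,y0,x1,y1,s,name):
    cv2.imwrite(name,cv2.resize(im[y0:y1,x0:x1],None,fx=s,fy=s,interpolation=cv2.INTER_CUBIC))
E
python3 - <<'E'
from h import *
for n in("scene","top"):
    K,r,t=cal(n);print(n,-cv2.Rodrigues(r)[0].T@t, proj(n,[[0,0,0],[.234,-.525,.231],[.5,0,0],[.5,.3,0]]))
t=cv2.imread("pics/top0.png"); s=cv2.imread("pics/scene0.png")
crop(t,100,150,220,300,4,"pics/a1.png"); crop(t,220,90,460,300,3,"pics/a2.png"); crop(s,60,180,320,330,3,"pics/a3.png")
crop(s,240,80,370,250,3.5,"pics/a4.png")
E
```

```text
scene [ 0.98754161 -0.49033138  0.68736591] [[117.72484254 136.44972959]
 [-86.58718671 202.8503844 ]
 [226.68244702 203.95616999]
 [290.00348106 153.67325756]]
top [0.4809483  0.03300539 0.95583395] [[280.17570252 435.94365411]
 [550.96865674 364.38156118]
 [275.28422912 235.31776357]
 [164.34932225 237.54807742]]
```

View pics/a1.png

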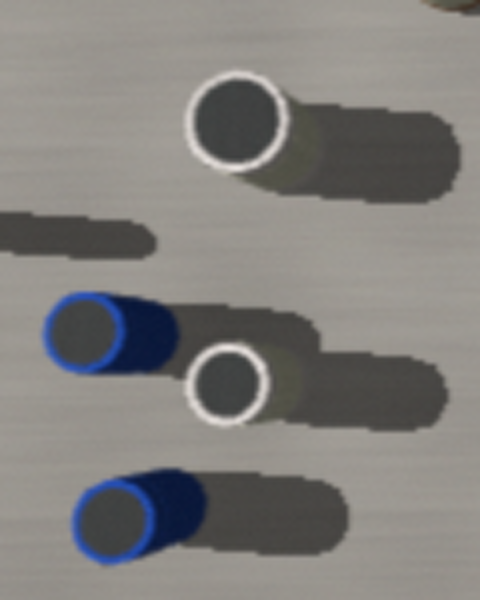

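View pics/a2.png

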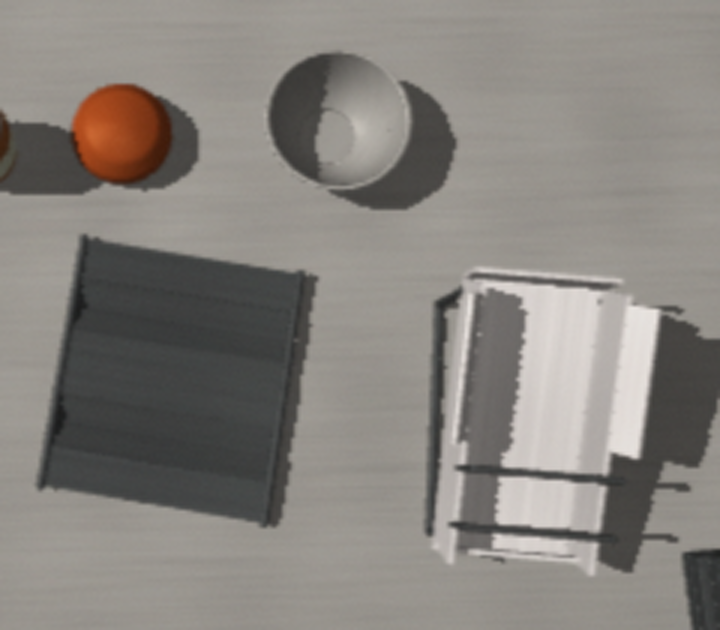

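View pics/a3.png

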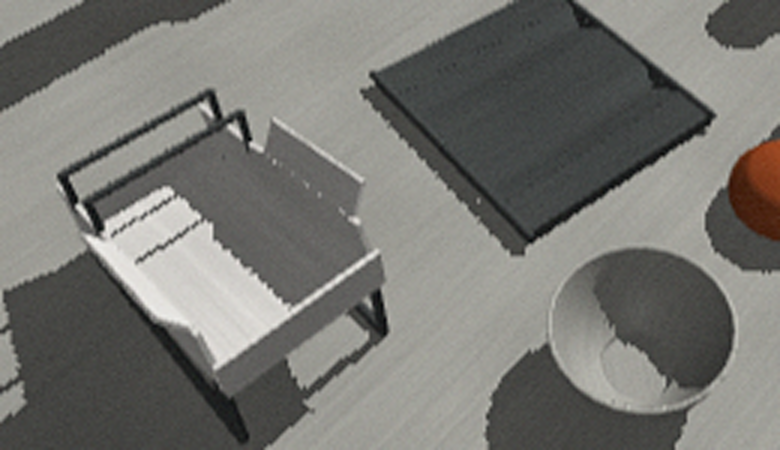

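View pics/a4.png

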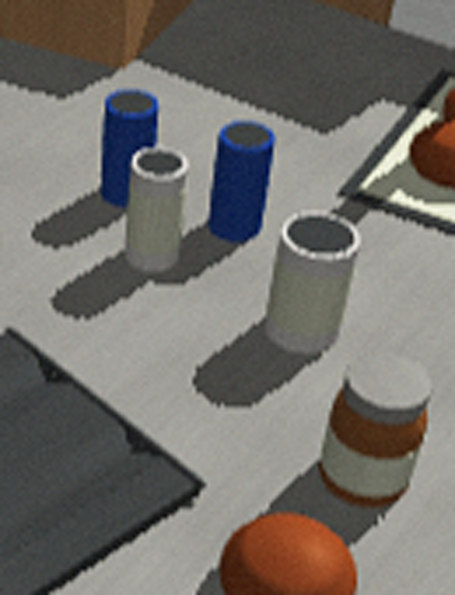

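Run:
```python
from h import *
t=cv2.imread("pics/top0.png"); s=cv2.imread("pics/scene0.png")
hsv=cv2.cvtColor(t,cv2.COLOR_BGR2HSV)
# tins: white rings
m=((hsv[...,2]>195)&(hsv[...,1]<40)).astype(np.uint8)
m2=m[165:265,140:200]; 
cs,_=cv2.findContours(m2,cv2.RETR_EXTERNAL,cv2.CHAIN_APPROX_NONE)
for c in cs:
    if len(c)>20:
        e=cv2.fitEllipse(c); ctr=np.array(e[0])+[140,165]; print("ring top",ctr,e[1],ray("top",ctr,.1))
# pan
print(t[215,280],t[300,300],t[215,340])
m=(t.max(2)<80).astype(np.uint8); m[:, :225]=0;m[:,335:]=0;m[:160]=0;m[270:]=0
cs,_=cv2.findContours(m,cv2.RETR_EXTERNAL,cv2.CHAIN_APPROX_NONE)
c=max(cs,key=cv2.contourArea);print("pan",cv2.contourArea(c),cv2.minAreaRect(c))
b=cv2.approxPolyDP(cv2.convexHull(c),5,True).reshape(-1,2);print(b);print(ray("top",b,.016))
# scene rings
hs=cv2.cvtColor(s,cv2.COLOR_BGR2HSV)
crop(s,260,110,360,190,8,"pics/b1.png"); crop(t,355,170,450,290,6,"pics/b2.png"); crop(t,225,160,335,275,6,"pics/b3.png"); crop(s,75,200,195,325,5,"pics/b4.png")
```

```text
ring top [156.25833511 245.29094696] (18.455650329589844, 19.95671844482422) [[0.47984567 0.29121833 0.1       ]]
ring top [156.17577934 245.38243103] (17.781770706176758, 18.859046936035156) [[0.47963113 0.29141246 0.1       ]]
ring top [158.53120613 179.76901531] (23.112796783447266, 24.500940322875977) [[0.64037723 0.28922556 0.1       ]]
[66 67 66] [138 145 148] [138 144 148]
pan 6398.0 ((279.4189453125, 216.9864959716797), (81.04869842529297, 84.33667755126953), 9.462322235107422)
[[324 183]
 [311 264]
 [233 252]
 [248 169]]
[[ 0.63824321 -0.13532451  0.016     ]
 [ 0.42283821 -0.09161397  0.016     ]
 [ 0.45812136  0.11340676  0.016     ]
 [ 0.68111071  0.07068674  0.016     ]]
```

View pics/b2.png

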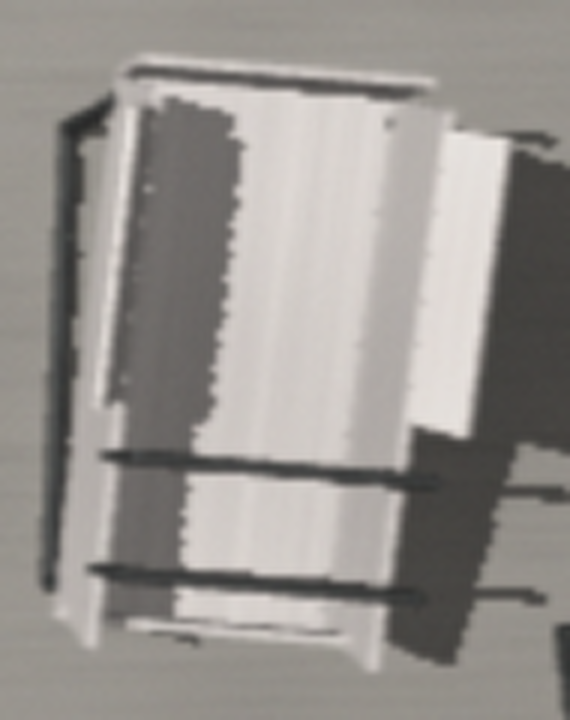

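View pics/b3.png

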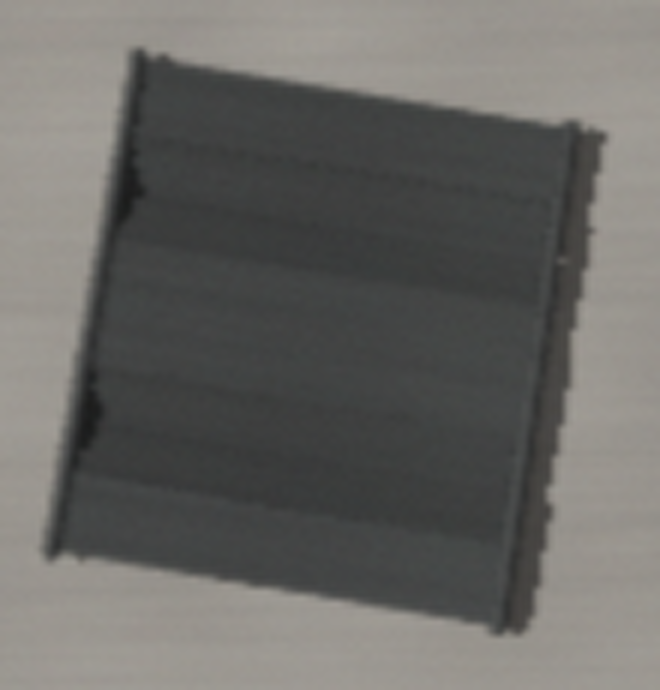

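View pics/b4.png

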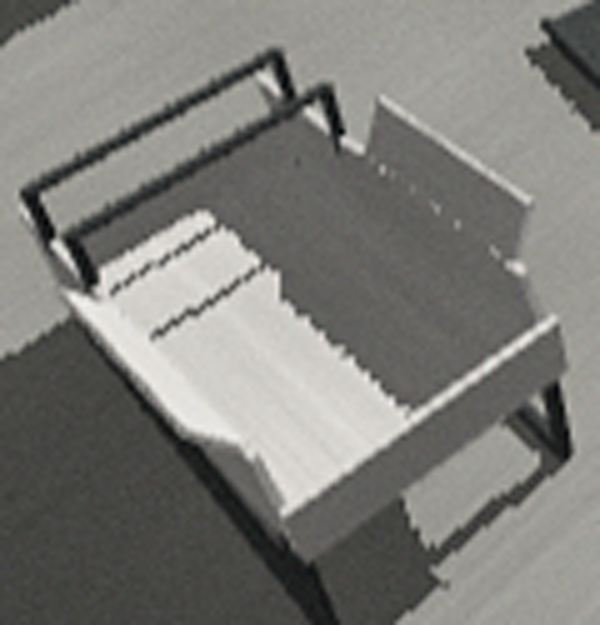

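View pics/b1.png

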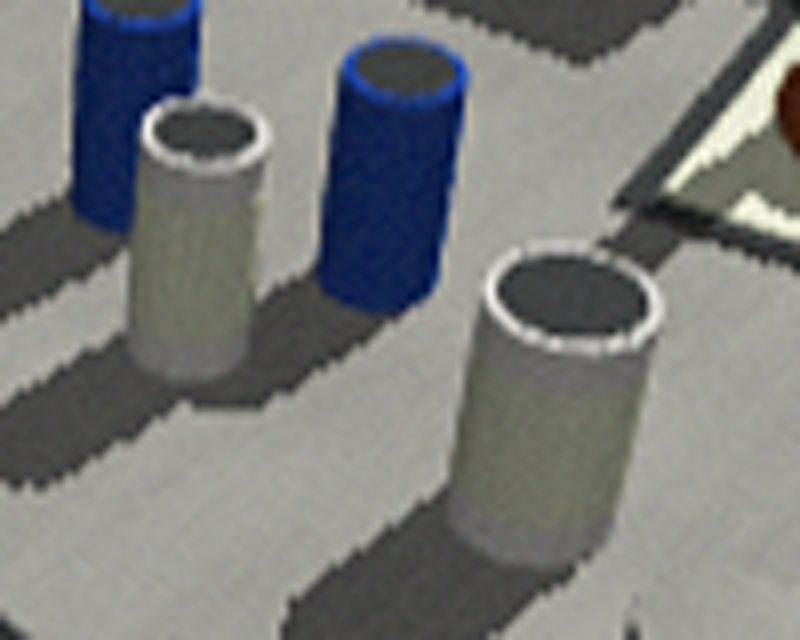

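```bash
cat >> h.py <<'E'
def un(p,x0,y0,s): return (np.array(p,float)+.5)/s-.5+[x0,y0]
def tri(uvt,uvs):
    Ps=[]
    for n in("top","scene"):
        K,r,t=cal(n); Ps.append(K@np.c_[cv2.Rodrigues(r)[0],t])
    X=cv2.triangulatePoints(Ps[0],Ps[1],np.array(uvt,float).reshape(-1,2).T,np.array(uvs,float).reshape(-1,2).T); return (X[:3]/X[3]).T
E
python3 - <<'E'
from h import *
p=ray("top",un([[138,52],[50,553],[500,630],[575,125]],225,160,6),.016)
print("pan",p.round(4),p.mean(0).round(4))
for i in range(4): d=p[(i+1)%4]-p[i];print(np.linalg.norm(d).round(4),np.degrees(np.arctan2(d[1],d[0])).round(1))
T=un([[130,57],[437,80]],355,170,6);S=un([[555,320],[285,515]],75,200,5)
X=tri(T,S);print("rearwall tri",X.round(4)); print("at .111",ray("top",T,.111).round(4),ray("scene",S,.111).round(4))
# bars: top view left/right ends; scene corners
T=un([[105,455],[437,482],[92,568],[425,597]],355,170,6);S=un([[325,88],[70,240],[280,55],[25,192]],75,200,5)
print("bars",tri(T,S).round(4))
T=un([[128,625],[340,638]],355,170,6);print("lip .051",ray("top",T,.051).round(4))
# scene-tin rings
print("tins scene",ray("scene",un([[573,298],[206,132]],260,110,8),.1).round(4))
# bottoms of the tins (fat bottom ellipse center approx)
print("fatbottom",ray("scene",un([[532,520]],260,110,8),0).round(4))
E
```

```text
pan [[ 0.6832  0.0718  0.016 ]
 [ 0.4588  0.1136  0.016 ]
 [ 0.4215 -0.0834  0.016 ]
 [ 0.6456 -0.1259  0.016 ]] [ 0.5523 -0.006   0.016 ]
0.2283 169.4
0.2006 -100.7
0.228 -10.7
0.2012 79.2
rearwall tri [[ 0.6287 -0.2493  0.1076]
 [ 0.6179 -0.3706  0.1113]]
at .111 [[ 0.6295 -0.2467  0.111 ]
 [ 0.6176 -0.3712  0.111 ]] [[ 0.6293 -0.252   0.111 ]
 [ 0.6181 -0.3703  0.111 ]]
bars [[ 0.466  -0.2303  0.1118]
 [ 0.4568 -0.3534  0.1184]
 [ 0.4217 -0.2256  0.0993]
 [ 0.4117 -0.3492  0.1092]]
lip .051 [[ 0.3975 -0.25    0.051 ]
 [ 0.3904 -0.3388  0.051 ]]
tins scene [[0.641  0.2871 0.1   ]
 [0.4796 0.2899 0.1   ]]
fatbottom [[0.643  0.2851 0.    ]]
```

Call:
servo_tool(increments=[{"spin":-7.9},{"spin":-7.9},{"spin":-7.9},{"spin":-7.9},{"spin":-7.9},{"spin":-7.9},{"spin":-7.9},{"slide":[0.05,0.01,0]}], hand=1)

```text
$.increments[0]: bad value
```

```bash
cat >> h.py <<'E'
PC=np.array([.552,-.006]); RC=np.array([.507,-.2975])
def fr(c,deg):
    a=np.radians(deg); return c,np.array([-np.sin(a),np.cos(a)]),np.array([np.cos(a),np.sin(a)])
PAN=fr(PC,-10.7); RACK=fr(RC,-5.4)
def loc(p,f=PAN): d=np.array(p[:2])-f[0]; return np.array([d@f[1],d@f[2]])  # (along y, along x)
def yaw(st):
    w,x,y,z=st['ee_rot']; return np.degrees(np.arctan2(2*(x*y+w*z),1-2*(y*y+z*z)))
def todo(p):
    st=manip.get_state(); a=np.radians(yaw(st)); d=np.array(p[:2])-st['position'][:2]
    return (d@[np.cos(a),np.sin(a)], d@[np.sin(a),-np.cos(a)])
def rep():
    st=manip.get_state(); print("t",st['clock'],"pos",st['position'].round(4),"yaw",yaw(st).round(2),"w",round(st['width'],4),"F",st['contact_force'].round(1),"pan(u,v)",loc(st['position']).round(4),"rack",loc(st['position'],RACK).round(4))
E
python3 - <<'E'
from h import *
rep()
for p in [[.6405,.288],[.48,.2905]]: print(np.round(todo(p),4),loc(p).round(4))
im=cv2.imread("pics/top0.png")
print(ray("top",[[261,135]],.03),ray("top",[[209,131]],.1))
E
```

```text
t 0.1 pos [ 0.2337 -0.5248  0.2305] yaw 24.0 w 0.0852 F [-0.3 -0.2 -0.2] pan(u,v) [-0.5689 -0.2165] rack [-0.2521 -0.2507]
[ 0.7022 -0.5771] [0.3053 0.0324]
[ 0.5566 -0.6447] [ 0.278  -0.1258]
[[0.77207482 0.03334786 0.03      ]] [[0.76307375 0.16449941 0.1       ]]
```

Call:
servo_tool(increments=[{"slide":[0,0,0],"spin":-7.9},{"slide":[0,0,0],"spin":-7.9},{"slide":[0,0,0],"spin":-7.9},{"slide":[0,0,0],"spin":-7.9},{"slide":[0,0,0],"spin":-7.9},{"slide":[0,0,0],"spin":-7.9},{"slide":[0,0,0],"spin":-7.9},{"slide":[0.04,0.01,0],"spin":0}], hand=1)

```text
clock: 0.9
position: [0.25, -0.4914, 0.2304]
ee_rot: [0.001, 0.77, 0.638, -0.001]
contact_force: [0.3, 1.5, 0.4]
width: 0.0855
```

Run:
```python
from h import *
rep(); print(np.round(todo([.6405,.288]),4))
```

```text
t 0.9 pos [ 0.25   -0.4914  0.2304] yaw 79.22 w 0.0855 F [0.3 1.5 0.4] pan(u,v) [-0.533  -0.2066] rack [-0.2172 -0.2376]
[0.8386 0.2379]
```

Call:
servo_tool(increments=[{"slide":[0.048,0.014,0],"spin":0},{"slide":[0.048,0.014,0],"spin":0},{"slide":[0.048,0.014,0],"spin":0},{"slide":[0.048,0.014,0],"spin":0},{"slide":[0.048,0.014,0],"spin":0},{"slide":[0.048,0.014,0],"spin":0},{"slide":[0.048,0.014,0],"spin":0},{"slide":[0.048,0.014,0],"spin":0}])

```text
clock: 1.7
position: [0.4328, -0.1294, 0.2312]
ee_rot: [0.0, 0.77, 0.638, -0.0]
contact_force: [0.6, -0.1, 0.4]
width: 0.0852
```

Call:
servo_tool(increments=[{"slide":[0.048,0.014,0],"spin":0},{"slide":[0.048,0.014,0],"spin":0},{"slide":[0.048,0.014,0],"spin":0},{"slide":[0.048,0.014,0],"spin":0},{"slide":[0.048,0.014,0],"spin":0},{"slide":[0.048,0.014,0],"spin":0},{"slide":[0.048,0.014,0],"spin":0},{"slide":[0.048,0.014,0.02],"spin":0}])

```text
clock: 2.5
position: [0.6144, 0.2247, 0.2146]
ee_rot: [0.001, 0.77, 0.638, 0.002]
contact_force: [0.8, 0.5, 0.5]
width: 0.0856
```

Run:
```python
from h import *
rep(); print(np.round(todo([.6405,.288]),4))
```

```text
t 2.5 pos [0.6144 0.2247 0.2146] yaw 79.34 w 0.0856 F [0.8 0.5 0.5] pan(u,v) [0.2383 0.0185] rack [0.53   0.0578]
[0.0671 0.0139]
```

Candidates (top view): white wide tin (158,180) = fat; white narrow tin (156,245) = slim; blue cans (121,233) and (128,280) = look-alikes, left alone; jar (209,137). Crops a1 and b1 confirm the choice: ring diameters match 64 and 50 mm.

Call:
servo_tool(increments=[{"slide":[0.033,0.007,0.0],"spin":0},{"slide":[0.032,0.006,0.0],"spin":0},{"slide":[0,0,0.02],"spin":0},{"slide":[0,0,0.02],"spin":0},{"slide":[0,0,0],"spin":0}])

```text
clock: 3.0
position: [0.6348, 0.2831, 0.1686]
ee_rot: [-0.001, 0.77, 0.638, -0.004]
contact_force: [-0.2, -0.3, -0.2]
width: 0.0853
```

Run:
```python
from h import *
rep(); print(np.round(todo([.6405,.288]),4))
im=eyes.get_image("scene"); crop(im,220,0,420,200,3,"pics/c1.png")
```

```text
t 3.0 pos [0.6348 0.2831 0.1686] yaw 79.33 w 0.0853 F [-0.2 -0.3 -0.2] pan(u,v) [0.2994 0.0277] rack [0.59   0.0726]
[0.0059 0.0047]
```

View pics/c1.png

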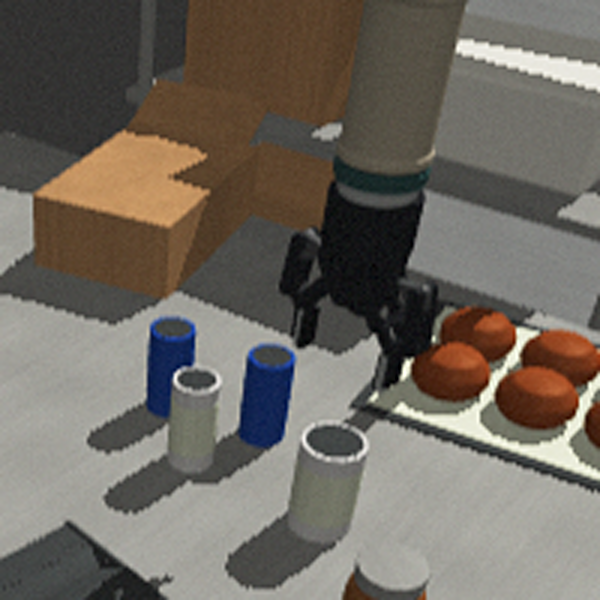

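Call:
servo_tool(increments=[{"slide":[0.006,0.005,0.01],"spin":0},{"slide":[0,0,0.03],"spin":0},{"slide":[0,0,0.03],"spin":0},{"slide":[0,0,0.03],"spin":0},{"slide":[0,0,0.023],"spin":0},{"slide":[0,0,0],"spin":0},{"slide":[0,0,0],"spin":0}])

```text
clock: 3.75
position: [0.644, 0.2885, 0.0504]
ee_rot: [0.0, 0.77, 0.638, 0.001]
contact_force: [0.6, 0.4, -0.3]
width: 0.0854
```

Call:
servo_tool(increments=[{"slide":[0,0,0],"spin":0},{"slide":[0,0,0],"spin":0},{"slide":[0,0,0],"spin":0},{"slide":[0,0,0],"spin":0},{"slide":[0,0,0],"spin":0},{"slide":[0,0,0],"spin":0}], hand=0, newtons=30)

```text
clock: 4.35
position: [0.6439, 0.289, 0.0521]
ee_rot: [0.0, 0.77, 0.638, 0.002]
contact_force: [-1.0, 1.3, 6.7]
width: 0.0629
```

Run:
```python
from h import *
rep(); print(np.round(todo([.6405,.288]),4))
im=eyes.get_image("scene"); crop(im,250,50,400,200,4,"pics/c2.png")
```

```text
t 4.35 pos [0.6439 0.289  0.0521] yaw 79.29 w 0.0629 F [-1.   1.3  6.7] pan(u,v) [0.3069 0.0356] rack [0.5967 0.0811]
[-0.0016 -0.0032]
```

View pics/c2.png

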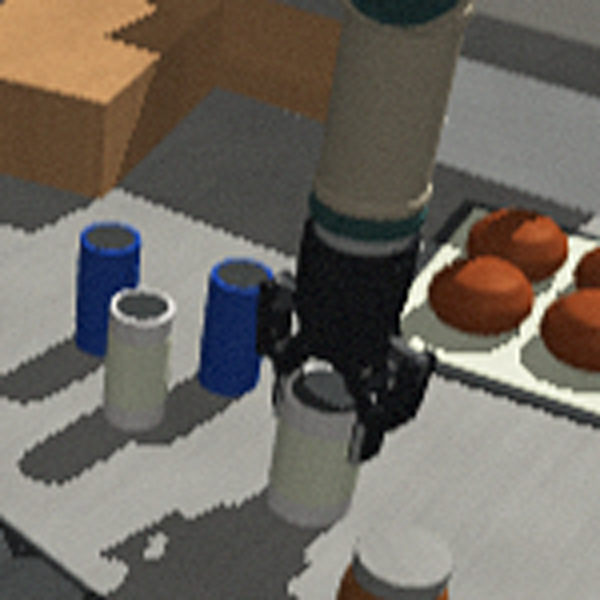

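Call:
servo_tool(increments=[{"slide":[0,0,-0.01],"spin":0},{"slide":[0,0,-0.005],"spin":0},{"slide":[-0.02,0.004,0],"spin":0},{"slide":[-0.03,0.005,0],"spin":0},{"slide":[-0.03,0.005,0],"spin":0},{"slide":[-0.03,0.003,0],"spin":0},{"slide":[-0.02,0,0],"spin":0},{"slide":[0,0,0],"spin":0}])

```text
clock: 5.2
position: [0.6347, 0.1539, 0.0645]
ee_rot: [0.0, 0.771, 0.637, -0.001]
contact_force: [1.3, -0.0, -3.2]
width: 0.0634
```

Run:
```python
from h import *
rep()
im=eyes.get_image("scene"); crop(im,220,80,370,230,4,"pics/c3.png")
```

```text
t 5.2 pos [0.6347 0.1539 0.0645] yaw 79.12 w 0.0634 F [ 1.3 -0.  -3.2] pan(u,v) [0.1725 0.0515] rack [0.4615 0.0846]
```

View pics/c3.png

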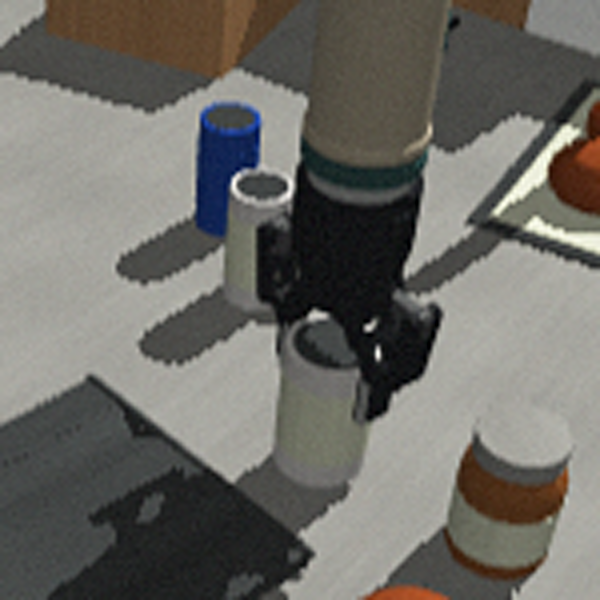

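Call:
servo_tool(increments=[{"slide":[-0.02,0.001,0.004],"spin":0},{"slide":[-0.02,0,0],"spin":0},{"slide":[-0.01,0,0],"spin":0},{"slide":[-0.01,0,0],"spin":0},{"slide":[-0.01,0,0],"spin":0},{"slide":[-0.01,0,0],"spin":0},{"slide":[0,0,0],"spin":0}])

```text
clock: 5.95
position: [0.6226, 0.0795, 0.0617]
ee_rot: [0.0, 0.77, 0.638, 0.002]
contact_force: [-0.3, 3.4, 1.0]
width: 0.0632
```

Run:
```python
from h import *
rep()
im=eyes.get_image("scene"); crop(im,200,100,350,250,4,"pics/c4.png")
```

```text
t 5.95 pos [0.6226 0.0795 0.0617] yaw 79.25 w 0.0632 F [-0.3  3.4  1. ] pan(u,v) [0.0971 0.0535] rack [0.3862 0.0796]
```

View pics/c4.png

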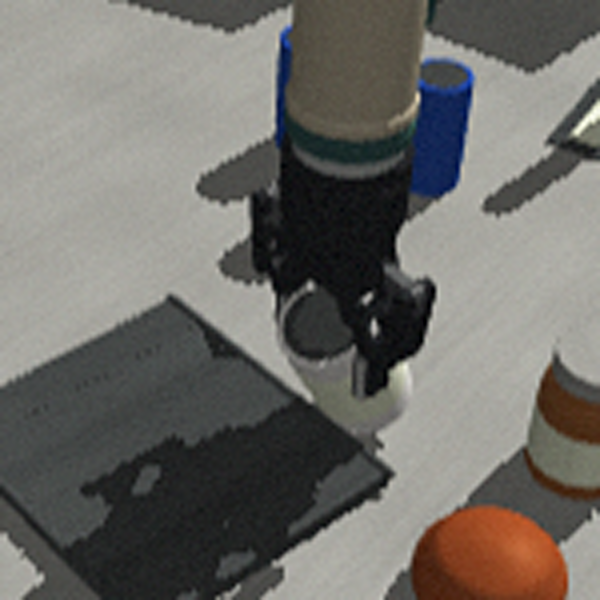

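Working: the tin (at ~(345,360) in the crop) tilts about 30° over the rim. Continue.

Call:
servo_tool(increments=[{"slide":[-0.01,0,0],"spin":0},{"slide":[-0.01,0,0],"spin":0},{"slide":[-0.01,0,0],"spin":0},{"slide":[-0.01,0,0],"spin":0},{"slide":[-0.008,0,0],"spin":0},{"slide":[0,0,0],"spin":0}])

```text
clock: 6.6
position: [0.6119, 0.0292, 0.0603]
ee_rot: [0.0, 0.77, 0.638, -0.002]
contact_force: [0.1, 0.6, -3.8]
width: 0.063
```

Run:
```python
from h import *
rep()
im=eyes.get_image("scene"); crop(im,200,100,350,250,4,"pics/c5.png")
```

```text
t 6.6 pos [0.6119 0.0292 0.0603] yaw 79.29 w 0.063 F [ 0.1  0.6 -3.8] pan(u,v) [0.0457 0.0523] rack [0.3351 0.0737]
```

View pics/c5.png

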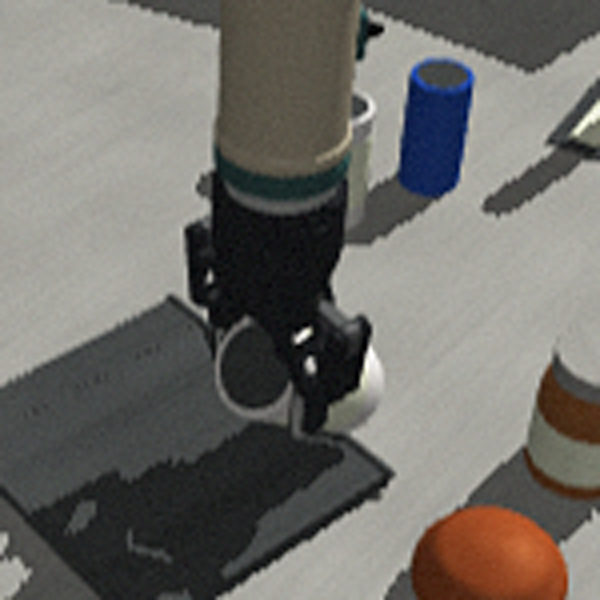

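Call:
servo_tool(increments=[{"slide":[0,0,-0.006],"spin":0},{"slide":[-0.02,0,0],"spin":0},{"slide":[-0.03,0,0],"spin":0},{"slide":[-0.02,0,0],"spin":0},{"slide":[0,0,0.01],"spin":0},{"slide":[0,0,0.01],"spin":0},{"slide":[0,0,0],"spin":0}])

```text
clock: 7.35
position: [0.5998, -0.0383, 0.0475]
ee_rot: [0.001, 0.77, 0.639, -0.001]
contact_force: [-3.1, -2.4, 7.2]
width: 0.0633
```

Call:
servo_tool(increments=[{"slide":[0,0,0.005],"spin":0},{"slide":[0,0,0.005],"spin":0},{"slide":[0,0,0.005],"spin":0},{"slide":[0,0,0],"spin":0},{"slide":[0,0,0],"spin":0}])

```text
clock: 7.85
position: [0.6002, -0.0367, 0.0322]
ee_rot: [0.0, 0.77, 0.638, 0.0]
contact_force: [-1.9, -2.0, 3.9]
width: 0.0634
```

Run:
```python
from h import *
rep()
im=eyes.get_image("scene"); crop(im,180,100,330,250,4,"pics/c6.png")
```

```text
t 7.85 pos [ 0.6002 -0.0367  0.0322] yaw 79.34 w 0.0634 F [-1.9 -2.   3.9] pan(u,v) [-0.0213  0.053 ] rack [0.2684 0.0682]
```

View pics/c6.png

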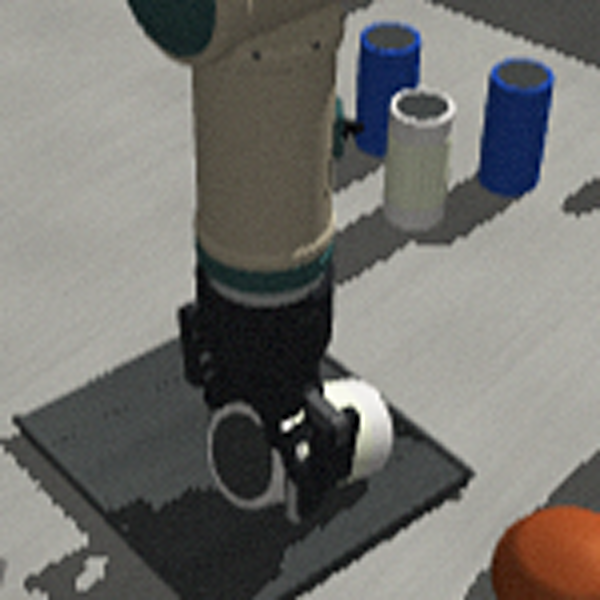

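Call:
servo_tool(increments=[{"slide":[0,-0.001,0.005],"spin":0},{"slide":[0,0,0.004],"spin":0},{"slide":[0,0,0.003],"spin":0},{"slide":[0,0,0],"spin":0},{"slide":[0,0,0],"spin":0}])

```text
clock: 8.4
position: [0.5994, -0.0369, 0.0196]
ee_rot: [0.0, 0.77, 0.638, 0.0]
contact_force: [-0.1, -2.6, 1.6]
width: 0.0634
```

Run:
```python
from h import *
rep()
im=eyes.get_image("scene"); crop(im,180,100,330,250,4,"pics/c7.png")
```

```text
t 8.4 pos [ 0.5994 -0.0369  0.0196] yaw 79.28 w 0.0634 F [-0.1 -2.6  1.6] pan(u,v) [-0.0216  0.0523] rack [0.2681 0.0675]
```

View pics/c7.png

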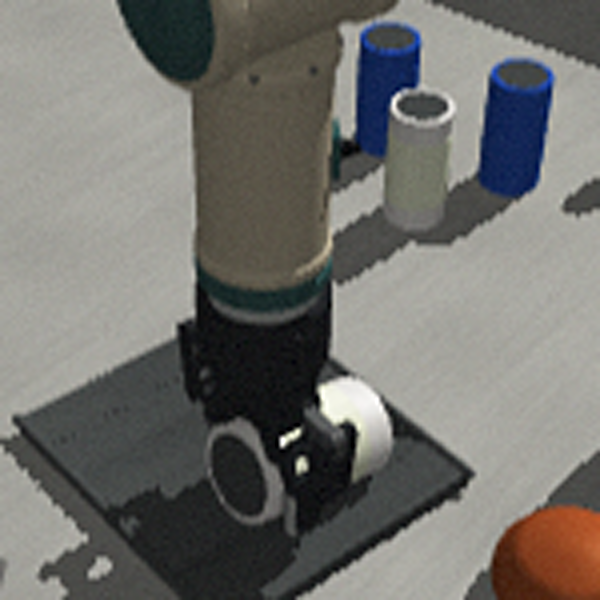

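Call:
servo_tool(increments=[{"slide":[0,0,0],"spin":0},{"slide":[0,0,0],"spin":0},{"slide":[0,0,0],"spin":0},{"slide":[0,0,0],"spin":0}], hand=1)

```text
clock: 8.85
position: [0.5986, -0.0368, 0.0195]
ee_rot: [-0.0, 0.77, 0.638, -0.0]
contact_force: [-0.7, 0.7, -0.1]
width: 0.0856
```

Call:
servo_tool(increments=[{"slide":[0,0,-0.02],"spin":0},{"slide":[0,0,-0.04],"spin":0},{"slide":[0,0,-0.05],"spin":0},{"slide":[0.03,-0.02,-0.02],"spin":0},{"slide":[0.045,-0.025,0],"spin":0},{"slide":[0.045,-0.025,0],"spin":0},{"slide":[0.045,-0.025,0],"spin":0},{"slide":[0.045,-0.025,0],"spin":0}])

```text
clock: 9.65
position: [0.5208, 0.1876, 0.1499]
ee_rot: [0.0, 0.77, 0.638, 0.0]
contact_force: [1.2, 0.1, -0.0]
width: 0.0856
```

Run:
```python
from h import *
rep(); print(np.round(todo([.48,.2905]),4))
im=eyes.get_image("scene"); crop(im,180,100,330,250,4,"pics/c8.png")
im=eyes.get_image("top"); crop(im,120,150,340,290,3.5,"pics/c9.png")
```

```text
t 9.65 pos [0.5208 0.1876 0.1499] yaw 79.26 w 0.0856 F [ 1.2  0.1 -0. ] pan(u,v) [ 0.1844 -0.0666] rack [ 0.4842 -0.0319]
[ 0.0935 -0.0593]
```

View pics/c8.png

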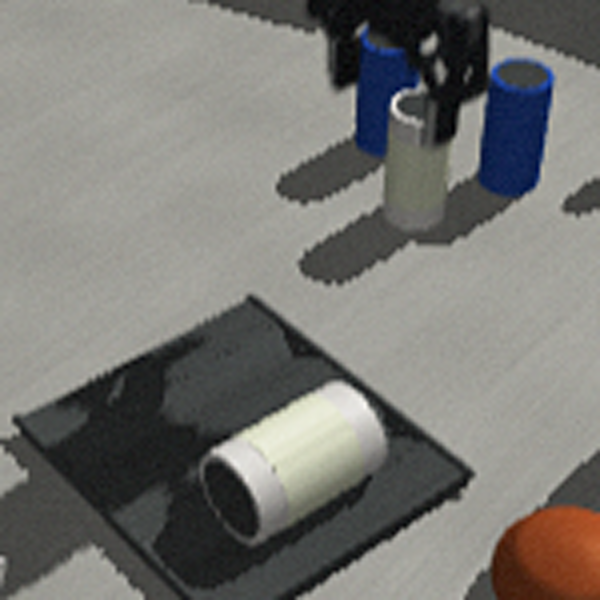

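View pics/c9.png

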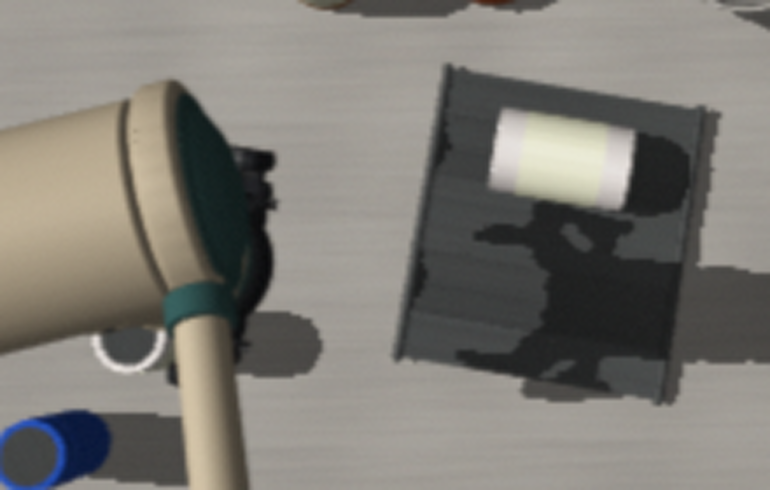

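Call:
servo_tool(increments=[{"slide":[0.045,-0.03,0],"spin":0},{"slide":[0.045,-0.026,0],"spin":0},{"slide":[0,0,0],"spin":0},{"slide":[0,0,0],"spin":0}])

```text
clock: 10.15
position: [0.4854, 0.2796, 0.1496]
ee_rot: [0.0, 0.769, 0.639, -0.0]
contact_force: [0.1, 0.1, -0.5]
width: 0.0849
```

Run:
```python
from h import *
rep(); print(np.round(todo([.48,.2905]),4))
```

```text
t 10.15 pos [0.4854 0.2796 0.1496] yaw 79.45 w 0.0849 F [ 0.1  0.1 -0.5] pan(u,v) [ 0.2683 -0.1185] rack [ 0.5725 -0.0758]
[ 0.0097 -0.0073]
```

Call:
servo_tool(increments=[{"slide":[0.01,-0.007,0],"spin":0},{"slide":[0,0,0.025],"spin":0},{"slide":[0,0,0.03],"spin":0},{"slide":[0,0,0.03],"spin":0},{"slide":[0,0,0.014],"spin":0},{"slide":[0,0,0],"spin":0},{"slide":[0,0,0],"spin":0}])

```text
clock: 10.85
position: [0.4815, 0.2897, 0.0509]
ee_rot: [0.0, 0.77, 0.637, 0.0]
contact_force: [0.7, -0.1, 0.8]
width: 0.0853
```

Call:
servo_tool(increments=[{"slide":[0,0,0],"spin":0},{"slide":[0,0,0],"spin":0},{"slide":[0,0,0],"spin":0},{"slide":[0,0,0],"spin":0},{"slide":[0,0,0],"spin":0},{"slide":[0,0,0],"spin":0}], hand=0, newtons=30)

```text
clock: 11.45
position: [0.4811, 0.2906, 0.0517]
ee_rot: [0.0, 0.77, 0.638, 0.001]
contact_force: [-1.0, -1.1, 5.9]
width: 0.0492
```

Run:
```python
from h import *
rep(); print(np.round(todo([.48,.2905]),4))
```

```text
t 11.45 pos [0.4811 0.2906 0.0517] yaw 79.31 w 0.0492 F [-1.  -1.1  5.9] pan(u,v) [ 0.2782 -0.1247] rack [ 0.583  -0.0811]
[-0.0003 -0.0011]
```

Call:
servo_tool(increments=[{"slide":[0,0,-0.008],"spin":0},{"slide":[0,0,-0.004],"spin":0},{"slide":[-0.02,0.014,0],"spin":0},{"slide":[-0.03,0.02,0],"spin":0},{"slide":[-0.03,0.02,0],"spin":0},{"slide":[-0.03,0.018,0],"spin":0},{"slide":[-0.01,0,0],"spin":0},{"slide":[0,0,0],"spin":0}])

```text
clock: 12.25
position: [0.5287, 0.1576, 0.0625]
ee_rot: [-0.0, 0.771, 0.637, -0.001]
contact_force: [-0.2, -0.1, -2.8]
width: 0.0494
```

Run:
```python
from h import *
rep()
im=eyes.get_image("scene"); crop(im,180,80,330,230,4,"pics/d1.png")
```

```text
t 12.25 pos [0.5287 0.1576 0.0625] yaw 79.14 w 0.0494 F [-0.2 -0.1 -2.8] pan(u,v) [ 0.1564 -0.0532] rack [ 0.4551 -0.0212]
```

View pics/d1.png

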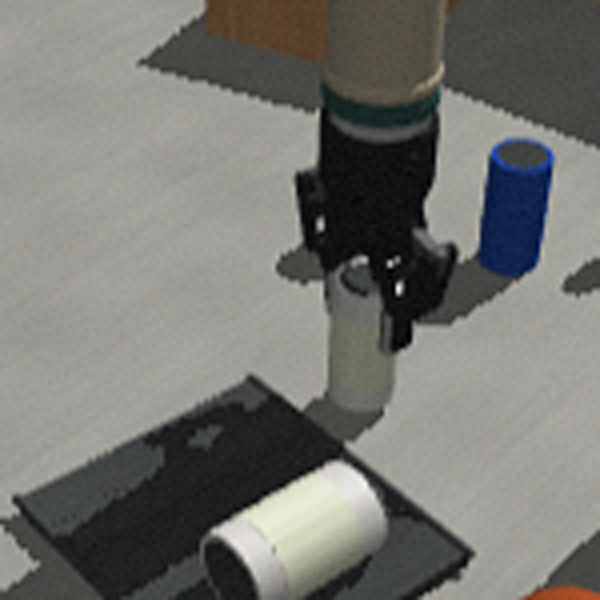

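Call:
servo_tool(increments=[{"slide":[-0.02,0,0.002],"spin":0},{"slide":[-0.01,0,0],"spin":0},{"slide":[-0.01,0,0],"spin":0},{"slide":[-0.01,0,0],"spin":0},{"slide":[-0.01,0,0],"spin":0},{"slide":[-0.01,0,0],"spin":0},{"slide":[-0.01,0,0],"spin":0},{"slide":[-0.01,0,0],"spin":0}])

```text
clock: 13.1
position: [0.5127, 0.0706, 0.0609]
ee_rot: [0.0, 0.77, 0.638, 0.001]
contact_force: [0.6, 4.0, -0.9]
width: 0.0493
```

Call:
servo_tool(increments=[{"slide":[-0.008,0,0],"spin":0},{"slide":[-0.008,0,0],"spin":0},{"slide":[-0.006,0,0],"spin":0},{"slide":[0,0,0],"spin":0}])

```text
clock: 13.5
position: [0.5077, 0.0475, 0.0604]
ee_rot: [0.0, 0.77, 0.638, -0.001]
contact_force: [-0.1, 0.8, -2.2]
width: 0.049
```

Run:
```python
from h import *
rep()
im=eyes.get_image("scene"); crop(im,180,80,330,230,4,"pics/d2.png")
```

```text
t 13.5 pos [0.5077 0.0475 0.0604] yaw 79.25 w 0.049 F [-0.1  0.8 -2.2] pan(u,v) [ 0.0443 -0.0534] rack [ 0.3435 -0.0318]
```

View pics/d2.png

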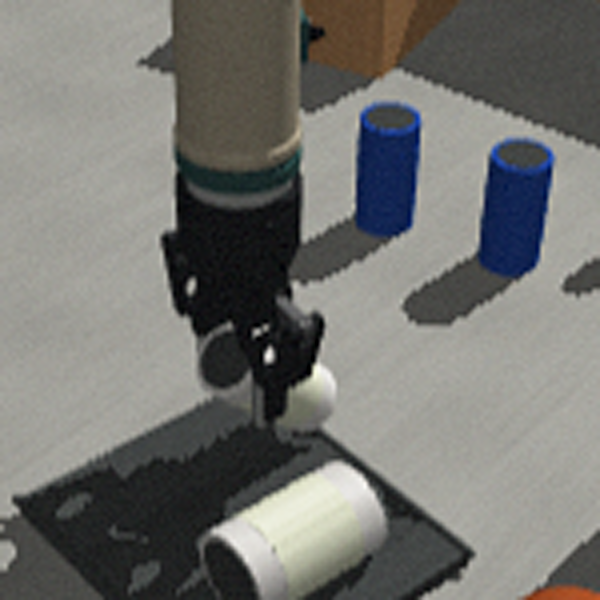

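Call:
servo_tool(increments=[{"slide":[0,0,-0.006],"spin":0},{"slide":[-0.02,0,0],"spin":0},{"slide":[-0.03,0.001,0],"spin":0},{"slide":[-0.017,0,0],"spin":0},{"slide":[0,0,0.01],"spin":0},{"slide":[0,0,0.01],"spin":0},{"slide":[0,0,0.006],"spin":0},{"slide":[0,0,0.006],"spin":0}])

```text
clock: 14.35
position: [0.4974, -0.0183, 0.0361]
ee_rot: [0.002, 0.769, 0.639, -0.001]
contact_force: [-4.0, -6.0, 9.7]
width: 0.0492
```

Call:
servo_tool(increments=[{"slide":[0,0,0.006],"spin":0},{"slide":[0,0,0.005],"spin":0},{"slide":[0,0,0.002],"spin":0},{"slide":[0,0,0],"spin":0},{"slide":[0,0,0],"spin":0}])

```text
clock: 14.85
position: [0.497, -0.0164, 0.0217]
ee_rot: [-0.0, 0.77, 0.638, 0.0]
contact_force: [-2.3, -0.4, 2.5]
width: 0.0493
```

Run:
```python
from h import *
rep()
im=eyes.get_image("scene"); crop(im,160,100,310,250,4,"pics/d3.png")
```

```text
t 14.85 pos [ 0.497  -0.0164  0.0217] yaw 79.33 w 0.0493 F [-2.3 -0.4  2.5] pan(u,v) [-0.0204 -0.0521] rack [ 0.2789 -0.0364]
```

View pics/d3.png

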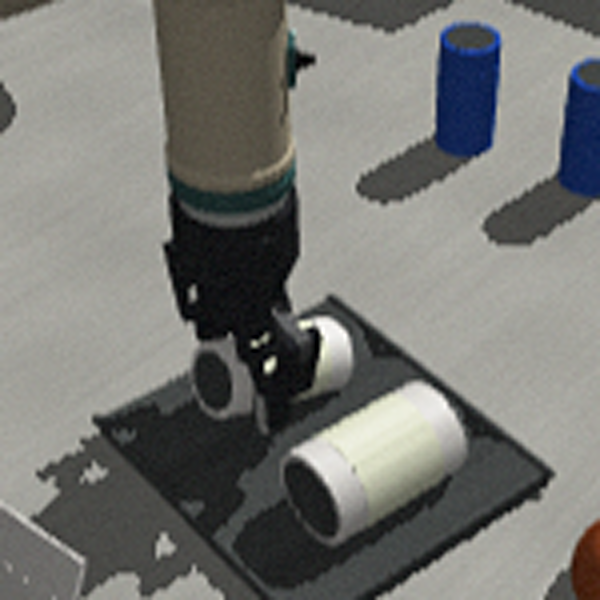

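Call:
servo_tool(increments=[{"slide":[0,-0.001,0.002],"spin":0},{"slide":[0,0,0.002],"spin":0},{"slide":[0,0,0],"spin":0},{"slide":[0,0,0],"spin":0}])

```text
clock: 15.3
position: [0.4964, -0.0169, 0.0177]
ee_rot: [0.0, 0.77, 0.638, 0.0]
contact_force: [-0.3, -2.6, 2.9]
width: 0.0489
```

Call:
servo_tool(increments=[{"slide":[0,0,0],"spin":0},{"slide":[0,0,0],"spin":0},{"slide":[0,0,0],"spin":0},{"slide":[0,0,0],"spin":0},{"slide":[0,0,0],"spin":0}], hand=1)

```text
clock: 15.8
position: [0.4958, -0.0168, 0.0176]
ee_rot: [-0.0, 0.77, 0.638, -0.0]
contact_force: [0.6, 1.0, -0.2]
width: 0.0855
```

Call:
servo_tool(increments=[{"slide":[0,0,-0.02],"spin":0},{"slide":[0,0,-0.04],"spin":0},{"slide":[0,0,-0.04],"spin":0},{"slide":[-0.04,0,-0.02],"spin":0},{"slide":[-0.05,0,0],"spin":0},{"slide":[-0.05,0,0],"spin":0},{"slide":[-0.05,0,0],"spin":0},{"slide":[0,0,0],"spin":0}])

```text
clock: 16.6
position: [0.4602, -0.2096, 0.138]
ee_rot: [0.002, 0.772, 0.636, -0.001]
contact_force: [0.4, 0.8, -1.1]
width: 0.085
```

Run:
```python
from h import *
rep()
a=eyes.get_image("scene");b=eyes.get_image("top"); cv2.imwrite("pics/e_s.png",a);cv2.imwrite("pics/e_t.png",b)
crop(a,160,100,310,250,4,"pics/e1.png"); crop(b,225,150,335,280,5,"pics/e2.png")
```

```text
t 16.6 pos [ 0.4602 -0.2096  0.138 ] yaw 78.94 w 0.085 F [ 0.4  0.8 -1.1] pan(u,v) [-0.2171 -0.0524] rack [ 0.0831 -0.0548]
```

View pics/e1.png

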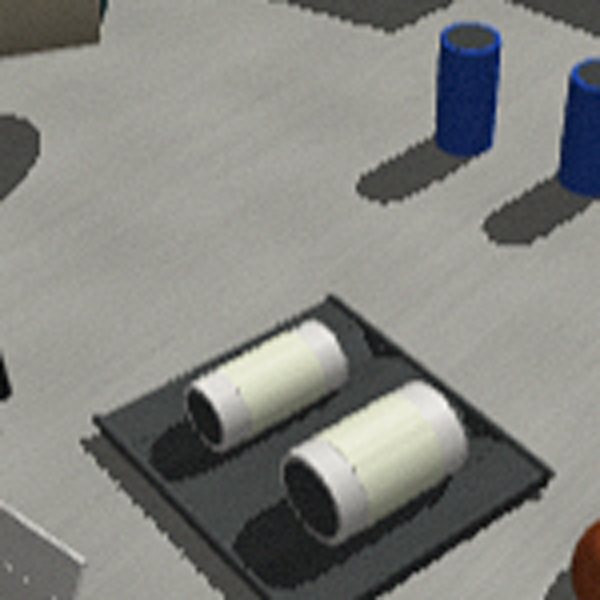

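View pics/e2.png

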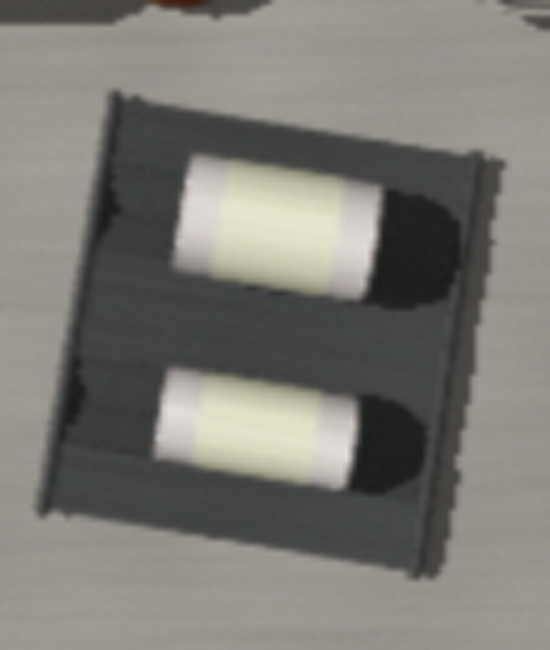

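View pics/e_t.png

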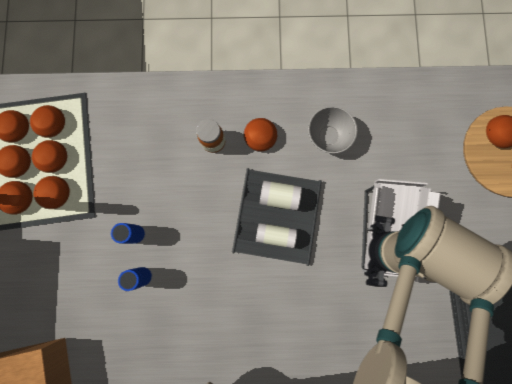

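Run:
```python
from h import *
for n,c,z in (("fat",[[193,155],[382,185],[368,298],[175,272]],.039),("slim",[[170,368],[358,398],[350,490],[155,458]],.032)):
    p=ray("top",un(c,225,150,5),z); m=p.mean(0)
    d=(p[0]+p[3]-p[1]-p[2])/2; print(n,m.round(4),"len",np.linalg.norm(d).round(4),"dia",np.linalg.norm((p[0]+p[1]-p[2]-p[3])/2).round(4),"yaw",np.degrees(np.arctan2(d[1],d[0])).round(1),"pan",loc(m).round(4), "todo",np.round(todo(m),4))
print(RACK, RC+.04*RACK[2])
```

```text
fat [ 0.6045 -0.015   0.039 ] len 0.1018 dia 0.0619 yaw 80.4 pan [0.0009 0.0532] todo [0.2134 0.1058]
slim [ 0.4995 -0.0014  0.032 ] len 0.1014 dia 0.0477 yaw 79.7 pan [-0.0052 -0.0525] todo [2.069e-01 2.000e-04]
(array([ 0.507 , -0.2975]), array([0.09410831, 0.99556196]), array([ 0.99556196, -0.09410831])) [ 0.54682248 -0.30126433]
```

Call:
servo_tool(increments=[{"slide":[0.043,0.021,0],"spin":0},{"slide":[0.043,0.021,0],"spin":0},{"slide":[0.043,0.021,0],"spin":0},{"slide":[0.043,0.021,0],"spin":0},{"slide":[0.04,0.02,0],"spin":0},{"slide":[0,0,0.02],"spin":0},{"slide":[0,0,0.01],"spin":0},{"slide":[0,0,0],"spin":0}])

```text
clock: 17.5
position: [0.5999, -0.0131, 0.1056]
ee_rot: [-0.002, 0.769, 0.639, -0.002]
contact_force: [-0.9, -0.3, -1.6]
width: 0.0849
```

Run:
```python
from h import *
rep(); print(np.round(todo([.6045,-.0155]),4))
```

```text
t 17.5 pos [ 0.5999 -0.0131  0.1056] yaw 79.4 w 0.0849 F [-0.9 -0.3 -1.6] pan(u,v) [0.002  0.0483] rack [0.2919 0.0657]
[-0.0015  0.005 ]
```

Call:
servo_tool(increments=[{"slide":[-0.001,0.004,0.02],"spin":0},{"slide":[0,0,0.03],"spin":0},{"slide":[0,0,0.022],"spin":0},{"slide":[0,0,0.01],"spin":0},{"slide":[0,0,0],"spin":0}])

```text
clock: 18.0
position: [0.6047, -0.0167, 0.0249]
ee_rot: [-0.001, 0.77, 0.638, -0.001]
contact_force: [-0.3, -0.3, 0.2]
width: 0.0856
```

Call:
servo_tool(increments=[{"slide":[0,0,0],"spin":0},{"slide":[0,0,0],"spin":0},{"slide":[0,0,0],"spin":0},{"slide":[0,0,0],"spin":0},{"slide":[0,0,0],"spin":0}], hand=0, newtons=40)

```text
clock: 18.5
position: [0.6042, -0.0162, 0.0272]
ee_rot: [-0.001, 0.77, 0.638, -0.001]
contact_force: [-5.0, 0.0, 4.5]
width: 0.0628
```

Run:
```python
from h import *
rep(); print(np.round(todo([.6045,-.0155]),4))
im=eyes.get_image("scene"); crop(im,160,100,310,250,4,"pics/f1.png")
```

```text
t 18.5 pos [ 0.6042 -0.0162  0.0272] yaw 79.3 w 0.0628 F [-5.   0.   4.5] pan(u,v) [-0.0003  0.0531] rack [0.2892 0.0703]
[0.0007 0.0002]
```

View pics/f1.png

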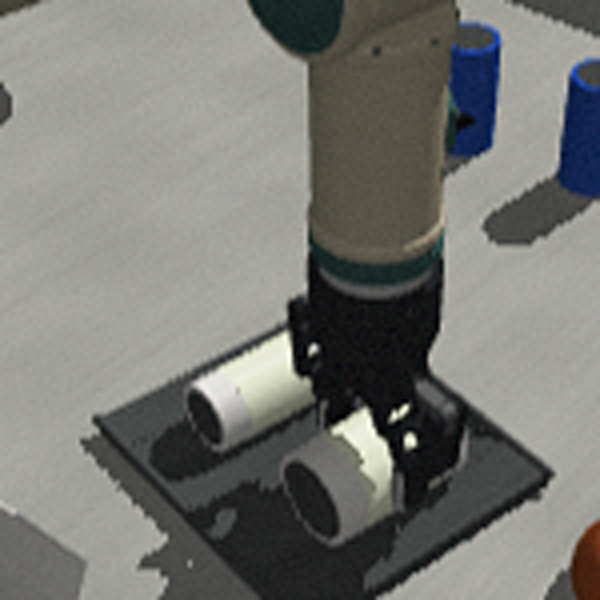

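Call:
servo_tool(increments=[{"slide":[0,0,-0.02],"spin":0},{"slide":[0,0,-0.04],"spin":0},{"slide":[0,0,-0.045],"spin":-2.3},{"slide":[0,0,-0.045],"spin":-3},{"slide":[-0.03,-0.004,-0.008],"spin":0},{"slide":[-0.045,-0.005,0],"spin":0},{"slide":[-0.045,-0.005,0],"spin":0},{"slide":[-0.045,-0.005,0],"spin":0}])

```text
clock: 19.35
position: [0.5712, -0.1801, 0.1849]
ee_rot: [0.001, 0.739, 0.673, 0.0]
contact_force: [0.8, -0.6, -3.2]
width: 0.0628
```

Call:
servo_tool(increments=[{"slide":[-0.045,-0.005,0],"spin":0},{"slide":[-0.045,-0.003,0],"spin":0},{"slide":[-0.025,-0.002,0],"spin":0},{"slide":[0,0,0],"spin":0},{"slide":[0,0,0],"spin":0}])

```text
clock: 19.85
position: [0.5505, -0.2927, 0.184]
ee_rot: [0.0, 0.74, 0.672, 0.0]
contact_force: [0.2, 0.5, -3.8]
width: 0.0626
```

Run:
```python
from h import *
rep(); print(np.round(todo([.547,-.301]),4))
im=eyes.get_image("scene"); crop(im,40,130,240,330,3,"pics/f2.png")
im=eyes.get_image("top"); crop(im,340,160,460,290,5,"pics/f3.png")
```

```text
t 19.85 pos [ 0.5505 -0.2927  0.184 ] yaw 84.5 w 0.0626 F [ 0.2  0.5 -3.8] pan(u,v) [-0.282   0.0517] rack [0.0089 0.0428]
[-0.0086 -0.0027]
```

View pics/f2.png

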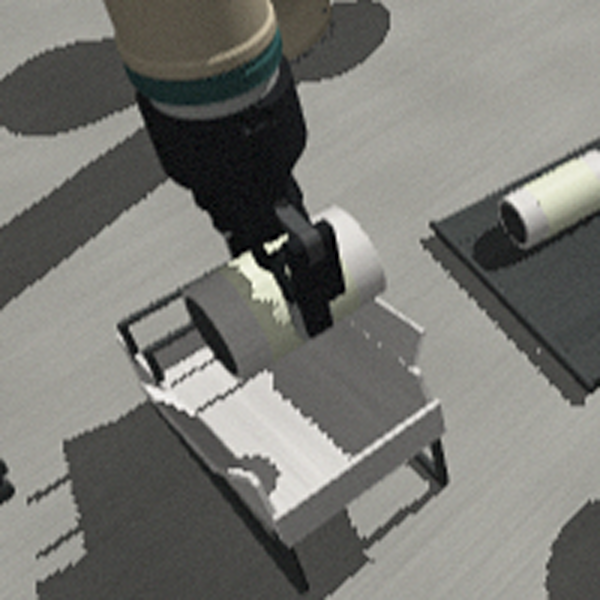

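View pics/f3.png

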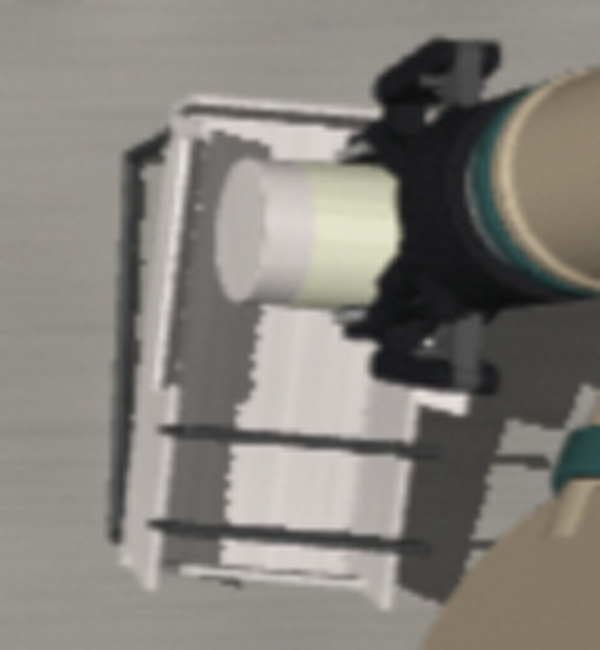

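Call:
servo_tool(increments=[{"slide":[-0.008,-0.002,0.01],"spin":-0.4},{"slide":[0,0,0.02],"spin":0},{"slide":[0,0,0.02],"spin":0},{"slide":[0,0,0.012],"spin":0},{"slide":[0,0,0],"spin":0}])

```text
clock: 20.45
position: [0.547, -0.2999, 0.1196]
ee_rot: [-0.001, 0.737, 0.676, -0.001]
contact_force: [-1.3, -2.1, -4.3]
width: 0.0626
```

Run:
```python
from h import *
rep(); print(np.round(todo([.547,-.301]),4))
im=eyes.get_image("scene"); crop(im,40,130,240,330,4,"pics/f4.png")
im=eyes.get_image("top"); crop(im,340,160,460,290,5,"pics/f5.png")
```

```text
t 20.45 pos [ 0.547  -0.2999  0.1196] yaw 85.05 w 0.0626 F [-1.3 -2.1 -4.3] pan(u,v) [-0.2898  0.0496] rack [0.0013 0.04  ]
[-0.0011  0.0001]
```

View pics/f4.png

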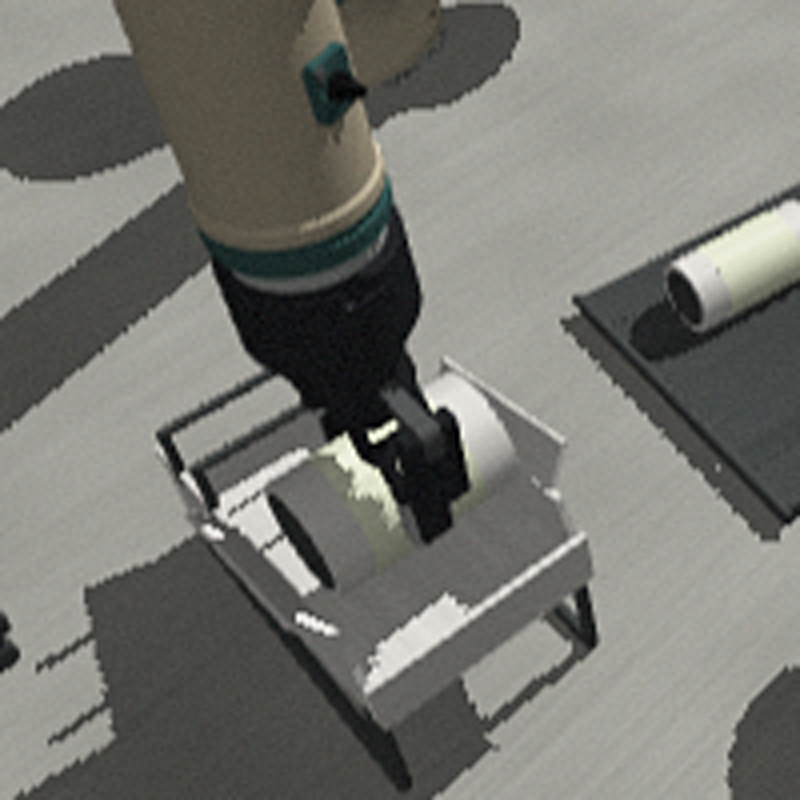

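View pics/f5.png

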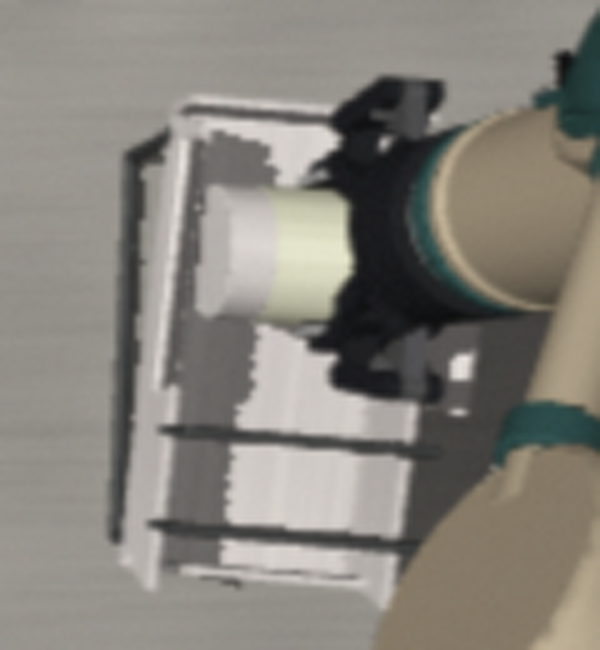

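Call:
servo_tool(increments=[{"slide":[-0.001,0,0.01],"spin":0},{"slide":[0,0,0.01],"spin":0},{"slide":[0,0,0.006],"spin":0},{"slide":[0,0,0],"spin":0},{"slide":[0,0,0],"spin":0}])

```text
clock: 21.05
position: [0.5478, -0.301, 0.0955]
ee_rot: [-0.0, 0.737, 0.676, 0.0]
contact_force: [0.4, -0.7, -3.4]
width: 0.0624
```

Run:
```python
from h import *
rep()
im=eyes.get_image("scene"); crop(im,40,130,240,330,4,"pics/f6.png")
```

```text
t 21.05 pos [ 0.5478 -0.301   0.0955] yaw 85.0 w 0.0624 F [ 0.4 -0.7 -3.4] pan(u,v) [-0.2906  0.0507] rack [0.0004 0.041 ]
```

View pics/f6.png

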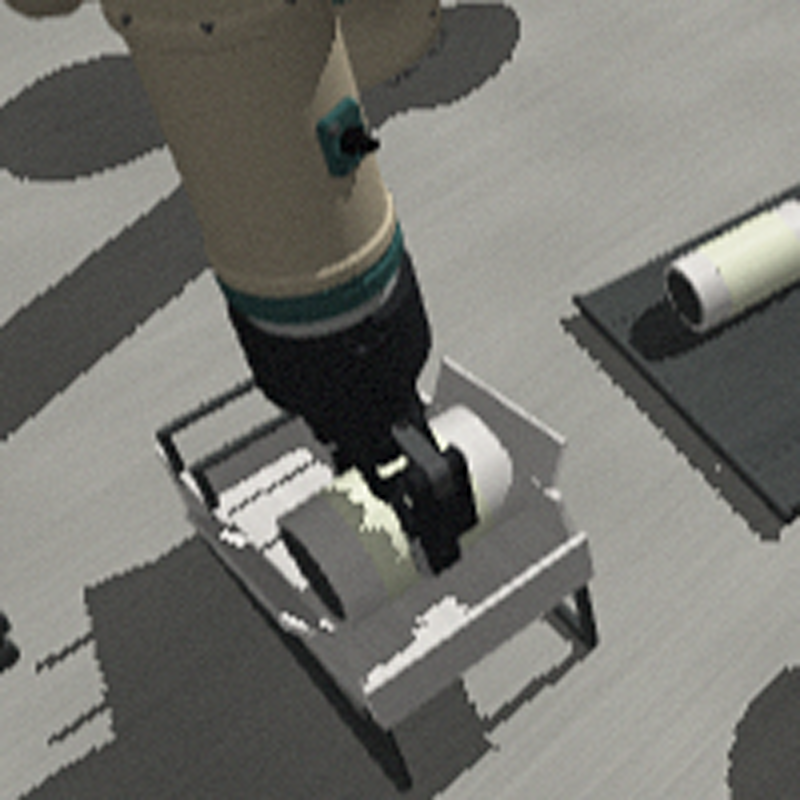

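Call:
servo_tool(increments=[{"slide":[0,0,0.004],"spin":0},{"slide":[0,0,0.003],"spin":0},{"slide":[0,0,0],"spin":0},{"slide":[0,0,0],"spin":0}])

```text
clock: 21.5
position: [0.5479, -0.3011, 0.0886]
ee_rot: [-0.0, 0.737, 0.676, -0.0]
contact_force: [0.1, 0.6, -3.4]
width: 0.0627
```

Call:
servo_tool(increments=[{"slide":[0,0,0.003],"spin":0},{"slide":[0,0,0],"spin":0},{"slide":[0,0,0],"spin":0}])

```text
clock: 21.8
position: [0.5478, -0.3011, 0.0856]
ee_rot: [-0.0, 0.737, 0.676, -0.0]
contact_force: [0.1, 0.2, -3.7]
width: 0.0623
```

Call:
servo_tool(increments=[{"slide":[0,0,0],"spin":0},{"slide":[0,0,0],"spin":0},{"slide":[0,0,0],"spin":0},{"slide":[0,0,0],"spin":0},{"slide":[0,0,0],"spin":0}], hand=1)

```text
clock: 22.3
position: [0.5479, -0.3013, 0.086]
ee_rot: [0.0, 0.737, 0.676, -0.0]
contact_force: [-1.3, -0.2, 0.4]
width: 0.0853
```

Run:
```python
from h import *
rep()
im=eyes.get_image("scene"); crop(im,40,130,240,330,4,"pics/f7.png")
```

```text
t 22.3 pos [ 0.5479 -0.3013  0.086 ] yaw 85.0 w 0.0853 F [-1.3 -0.2  0.4] pan(u,v) [-0.291   0.0508] rack [0.    0.041]
```

View pics/f7.png

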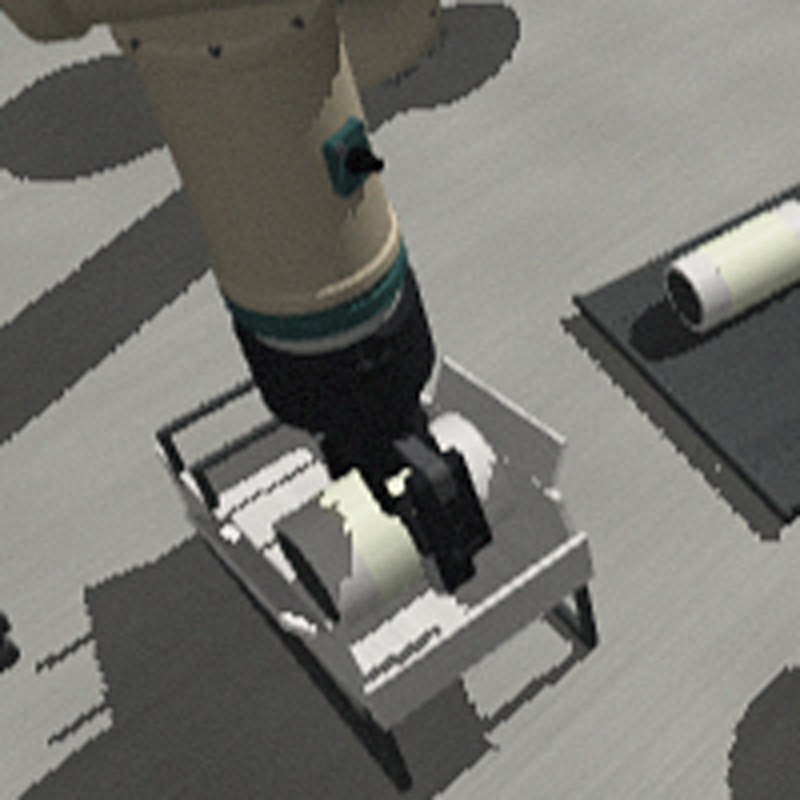

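Call:
servo_tool(increments=[{"slide":[0,0,-0.015],"spin":0},{"slide":[0,0,-0.02],"spin":0},{"slide":[0,0,-0.025],"spin":0},{"slide":[0,0,-0.03],"spin":0},{"slide":[0.02,0,-0.01],"spin":2.5},{"slide":[0.04,0,0],"spin":2.5},{"slide":[0.045,0,0],"spin":0},{"slide":[0.045,0,0],"spin":0}])

```text
clock: 23.15
position: [0.571, -0.1517, 0.1861]
ee_rot: [0.001, 0.767, 0.642, 0.001]
contact_force: [0.3, 0.4, -0.1]
width: 0.0851
```

Run:
```python
from h import *
rep(); print(np.round(todo([.4995,-.0015]),4))
im=eyes.get_image("scene"); crop(im,40,130,240,330,4,"pics/f8.png")
im=eyes.get_image("top"); crop(im,340,160,460,290,5,"pics/f9.png")
```

```text
t 23.15 pos [ 0.571  -0.1517  0.1861] yaw 79.91 w 0.0851 F [ 0.3  0.4 -0.1] pan(u,v) [-0.1397  0.0457] rack [0.1512 0.05  ]
[ 0.1354 -0.0967]
```

View pics/f8.png

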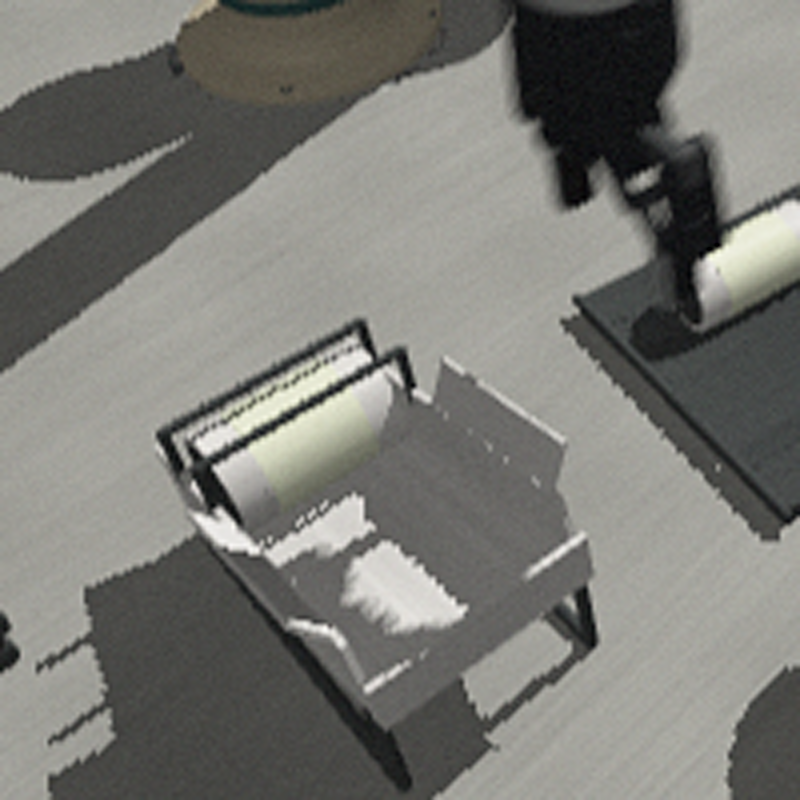

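View pics/f9.png

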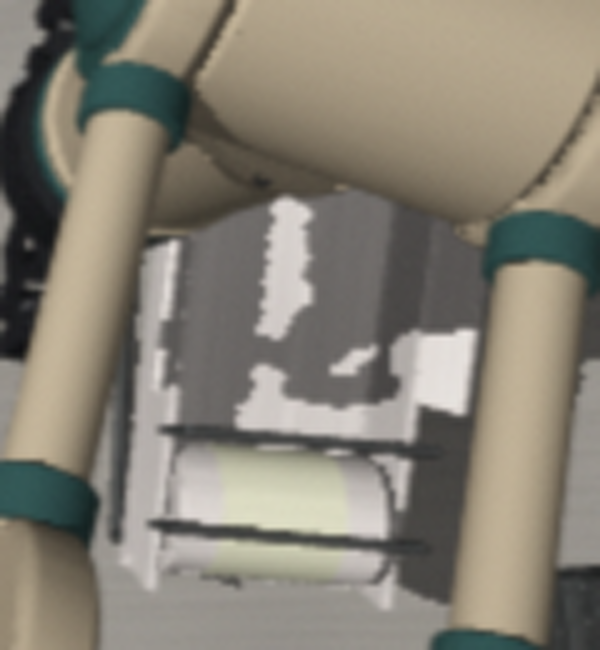

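Call:
servo_tool(increments=[{"slide":[0.04,-0.03,0],"spin":0},{"slide":[0.045,-0.032,0],"spin":0},{"slide":[0.045,-0.03,0.02],"spin":0},{"slide":[0,0,0.03],"spin":0},{"slide":[0,0,0.03],"spin":0},{"slide":[0,0,0],"spin":0},{"slide":[0,0,0],"spin":0}])

```text
clock: 23.95
position: [0.508, -0.0207, 0.1087]
ee_rot: [0.0, 0.766, 0.643, -0.0]
contact_force: [0.9, 0.7, 1.3]
width: 0.0855
```

Run:
```python
from h import *
rep(); print(np.round(todo([.4995,-.0015]),4))
```

```text
t 23.95 pos [ 0.508  -0.0207  0.1087] yaw 79.97 w 0.0855 F [0.9 0.7 1.3] pan(u,v) [-0.0226 -0.0405] rack [ 0.2757 -0.025 ]
[ 0.0174 -0.0117]
```

Call:
servo_tool(increments=[{"slide":[0.009,-0.006,0],"spin":0},{"slide":[0.008,-0.006,0],"spin":0},{"slide":[0,0,0.02],"spin":0},{"slide":[0,0,0.03],"spin":0},{"slide":[0,0,0.025],"spin":0},{"slide":[0,0,0.013],"spin":0},{"slide":[0,0,0],"spin":0}])

```text
clock: 24.65
position: [0.4975, -0.0007, 0.0196]
ee_rot: [-0.001, 0.766, 0.643, -0.001]
contact_force: [-1.1, -0.2, -0.1]
width: 0.0851
```

Run:
```python
from h import *
rep(); print(np.round(todo([.4995,-.0015]),4))
```

```text
t 24.65 pos [ 0.4975 -0.0007  0.0196] yaw 80.01 w 0.0851 F [-1.1 -0.2 -0.1] pan(u,v) [-0.0049 -0.0545] rack [ 0.2946 -0.0374]
[-0.0004  0.0021]
```

Call:
servo_tool(increments=[{"slide":[0,0,0],"spin":0},{"slide":[0,0,0],"spin":0},{"slide":[0,0,0],"spin":0},{"slide":[0,0,0],"spin":0},{"slide":[0,0,0],"spin":0},{"slide":[0,0,0],"spin":0}], hand=0, newtons=40)

```text
clock: 25.25
position: [0.4996, -0.0013, 0.0218]
ee_rot: [0.001, 0.766, 0.643, 0.001]
contact_force: [-2.1, 1.5, 6.1]
width: 0.0487
```

Run:
```python
from h import *
rep(); print(np.round(todo([.4995,-.0015]),4))
im=eyes.get_image("scene"); crop(im,160,100,310,250,4,"pics/g1.png")
```

```text
t 25.25 pos [ 0.4996 -0.0013  0.0218] yaw 79.98 w 0.0487 F [-2.1  1.5  6.1] pan(u,v) [-0.0052 -0.0524] rack [ 0.2941 -0.0353]
[-0.0002 -0.    ]
```

View pics/g1.png

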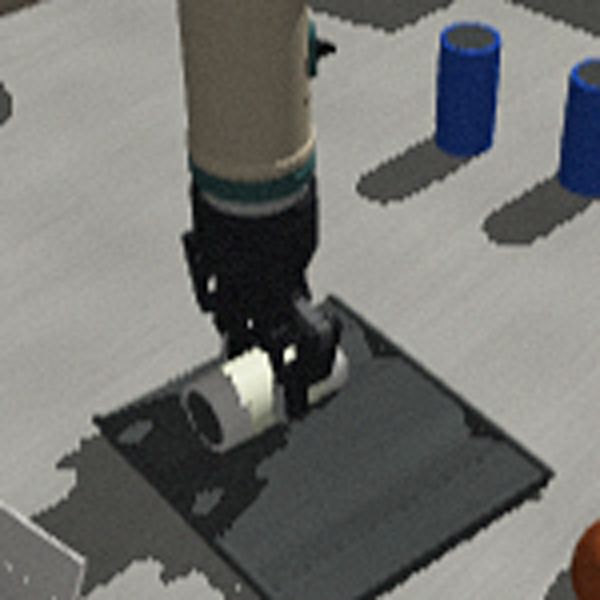

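Call:
servo_tool(increments=[{"slide":[0,0,-0.02],"spin":0},{"slide":[0,0,-0.045],"spin":0},{"slide":[0,0,-0.045],"spin":-2.5},{"slide":[0,0,-0.045],"spin":-2.5},{"slide":[-0.034,0.01,-0.008],"spin":0},{"slide":[-0.045,0.011,0],"spin":0},{"slide":[-0.045,0.011,0],"spin":0},{"slide":[-0.045,0.011,0],"spin":0}])

```text
clock: 26.1
position: [0.5267, -0.1748, 0.1839]
ee_rot: [0.0, 0.737, 0.676, 0.0]
contact_force: [1.5, 0.8, -2.3]
width: 0.0484
```

Call:
servo_tool(increments=[{"slide":[-0.045,0.011,0],"spin":0},{"slide":[-0.045,0.011,0],"spin":0},{"slide":[-0.033,0.008,0],"spin":0},{"slide":[0,0,0],"spin":0},{"slide":[0,0,0],"spin":0},{"slide":[0,0,0],"spin":0}])

```text
clock: 26.7
position: [0.5455, -0.2974, 0.1832]
ee_rot: [-0.001, 0.737, 0.676, 0.0]
contact_force: [-0.1, 0.4, -2.2]
width: 0.0486
```

Run:
```python
from h import *
rep(); print(np.round(todo([.547,-.301]),4))
im=eyes.get_image("scene"); crop(im,40,130,240,330,4,"pics/g2.png")
```

```text
t 26.7 pos [ 0.5455 -0.2974  0.1832] yaw 85.02 w 0.0486 F [-0.1  0.4 -2.2] pan(u,v) [-0.2875  0.0477] rack [0.0038 0.0383]
[-0.0035  0.0018]
```

View pics/g2.png

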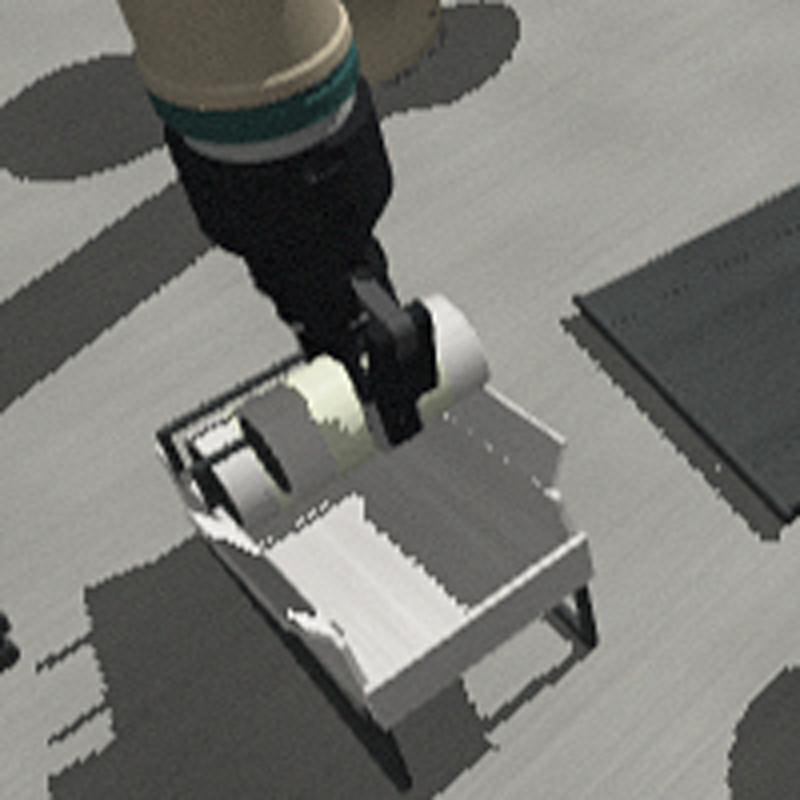

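Call:
servo_tool(increments=[{"slide":[-0.003,0.002,0.02],"spin":0},{"slide":[0,0,0.03],"spin":0},{"slide":[0,0,0.02],"spin":0},{"slide":[0,0,0.012],"spin":0},{"slide":[0,0,0.008],"spin":0},{"slide":[0,0,0.005],"spin":0},{"slide":[0,0,0],"spin":0},{"slide":[0,0,0],"spin":0}])

```text
clock: 27.55
position: [0.5483, -0.3021, 0.0892]
ee_rot: [0.001, 0.737, 0.676, 0.0]
contact_force: [-0.3, -0.3, -1.6]
width: 0.0488
```

Run:
```python
from h import *
rep(); print(np.round(todo([.547,-.301]),4))
im=eyes.get_image("scene"); crop(im,40,130,240,330,4,"pics/g3.png")
```

```text
t 27.55 pos [ 0.5483 -0.3021  0.0892] yaw 85.0 w 0.0488 F [-0.3 -0.3 -1.6] pan(u,v) [-0.2916  0.0513] rack [-0.0007  0.0415]
[ 0.001  -0.0014]
```

View pics/g3.png

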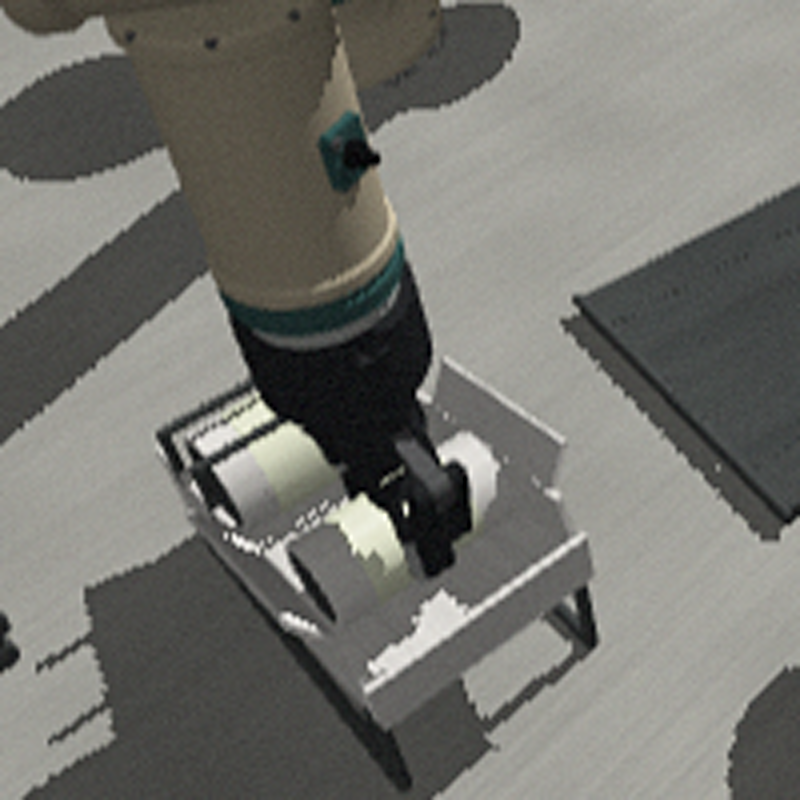

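Down ~7 mm more, then release.

Call:
servo_tool(increments=[{"slide":[0,0,0.004],"spin":0},{"slide":[0,0,0.003],"spin":0},{"slide":[0,0,0],"spin":0},{"slide":[0,0,0],"spin":0}])

```text
clock: 28.0
position: [0.5476, -0.3018, 0.0812]
ee_rot: [-0.0, 0.737, 0.676, -0.0]
contact_force: [-0.7, 0.2, -2.6]
width: 0.0487
```

Call:
servo_tool(increments=[{"slide":[0,0,0],"spin":0},{"slide":[0,0,0],"spin":0},{"slide":[0,0,0],"spin":0},{"slide":[0,0,0],"spin":0},{"slide":[0,0,0],"spin":0}], hand=1)

```text
clock: 28.5
position: [0.5477, -0.3019, 0.0816]
ee_rot: [0.0, 0.737, 0.676, -0.0]
contact_force: [-0.2, -0.1, 0.2]
width: 0.0852
```

Call:
servo_tool(increments=[{"slide":[0,0,-0.015],"spin":0},{"slide":[0,0,-0.02],"spin":0},{"slide":[0,0,-0.025],"spin":0},{"slide":[0,0,-0.03],"spin":0},{"slide":[0.02,0,-0.01],"spin":0},{"slide":[0.04,0,0],"spin":0},{"slide":[0.045,0,0],"spin":0},{"slide":[0.045,0,0],"spin":0}])

```text
clock: 29.3
position: [0.5603, -0.1496, 0.1808]
ee_rot: [-0.001, 0.738, 0.675, 0.0]
contact_force: [0.4, -1.0, -0.6]
width: 0.0856
```

Call:
servo_tool(increments=[{"slide":[0.045,-0.02,-0.02],"spin":0},{"slide":[0.045,-0.02,-0.02],"spin":0},{"slide":[0.045,-0.02,-0.02],"spin":0},{"slide":[0.03,-0.01,0],"spin":0},{"slide":[0,0,0],"spin":0},{"slide":[0,0,0],"spin":0},{"slide":[0,0,0],"spin":0}])

```text
clock: 30.0
position: [0.5082, 0.0096, 0.2372]
ee_rot: [-0.0, 0.737, 0.676, -0.0]
contact_force: [0.0, 0.2, 0.1]
width: 0.0855
```

Run:
```python
from h import *
rep()
a=eyes.get_image("scene"); crop(a,40,130,240,330,3,"pics/g4.png"); cv2.imwrite("pics/g4s.png",a)
b=eyes.get_image("top"); crop(b,340,160,460,290,4,"pics/g5.png"); cv2.imwrite("pics/g5t.png",b)
```

```text
t 30.0 pos [0.5082 0.0096 0.2372] yaw 84.99 w 0.0855 F [0.  0.2 0.1] pan(u,v) [ 0.0072 -0.0459] rack [ 0.3058 -0.0277]
```

View pics/g4.png

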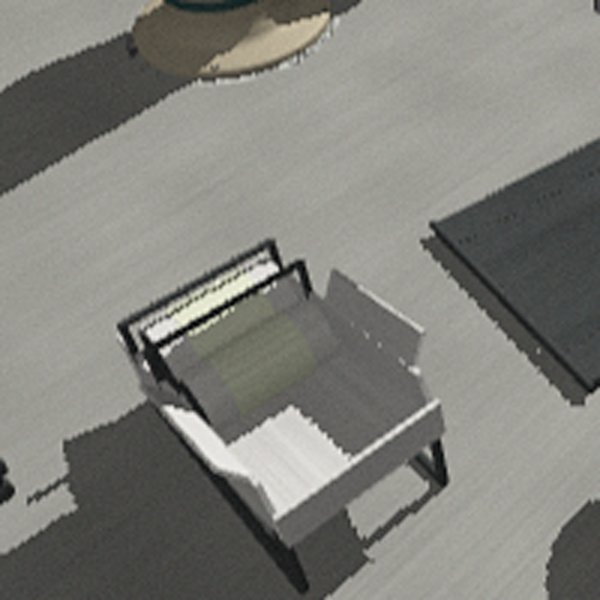

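View pics/g5.png

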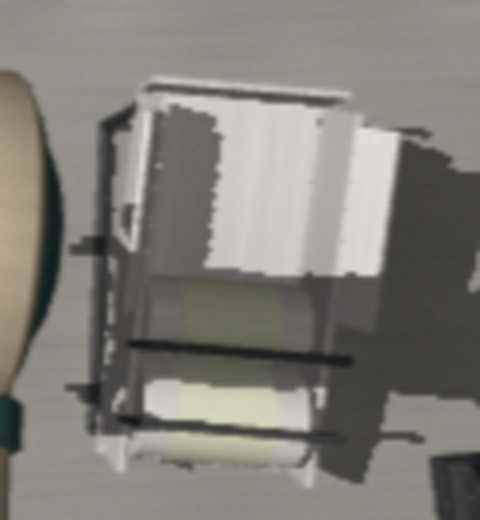

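View pics/g5t.png

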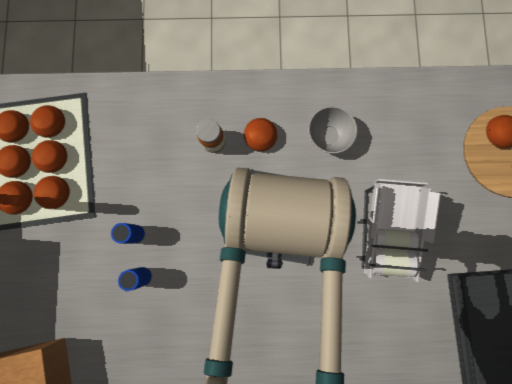

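Run:
```python
from h import *
p=ray("top",un([[220,275]],340,160,4),.072); print("slim rear edge rack(y,x)",loc(p[0],RACK).round(4),"expect x ~",-.110+.088+.025)
a=cv2.imread("pics/top0.png").astype(int); b=eyes.get_image("top").astype(int)
d=abs(a-b).max(2); print("bystander diff", [int((d[y-30:y+30,x-30:x+30]>40).sum()) for x,y in((210,137),(261,135),(333,131))], "blue",[int((d[y-12:y+12,x-12:x+12]>40).sum()) for x,y in((125,233),(133,279))])
manip.sign_off(); print(manip.get_state()['clock'])
```

```text
slim rear edge rack(y,x) [0.0002 0.0029] expect x ~ 0.0029999999999999957
bystander diff [0, 0, 0] blue [0, 0]
the job is handed in; nothing more can be done
the job is handed in; nothing more can be done
```

The job is done and handed in at about 30 s on the robot's clock, well under the 72 s limit. The fat tin is at the front stop of the rack and the slim tin is right behind it.

**Laying in the pan:** The tool only points down, so I gripped each tin near its top and tipped it over the pan's end rim. I then pressed it flat into its trough and let go: fat tin in the trough farther from the robot, slim tin in the nearer one. The pictures showed both lying free in their troughs.

**Loading the rack:** I picked each tin up again, the fat one first, and released it just off the chute floor so it rolled to the front.

**Last checks:**
- The slim tin's rear edge measured 2.9 mm to +x of the rack's origin; the expected value was 3.0 mm.
- The jar, bun, bowl and both blue cans showed no change between the first and last top pictures.
- At the end the gripper was open and clear of everything, with wrist force near zero. The highest force reading seen was about 12 N.
- No check failed. Camera estimates of the rack's position differed by 2–3 mm, within the 6 mm of play on each side of a tin in the chute.

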